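# Fit two bayonet filter cartridges to a tilted vapour extractor

### The job

Fit both filter cartridges to the bench vapour extractor, each in the collar of its size: line its lugs up with the slots, push it in against the spring, turn it clockwise as far as its locked position and let go, so that it springs up into its locking notches with the grip bar pointing straight up the slope. Leave the paint bottle, the trigger sprayer and the mug standing where they are.

Things in the scene. Friction and masses are not known exactly. Their poses are not given: they have to be found in the camera images.
- cartridge_wide: The larger of two loose black filter cartridges with grey grip bars, standing nose down. Origin: centre of the nose's underside; z up its axis, x along its grip bar; a half turn about z changes nothing. Barrel diameter 48, z 0 to 30, first 7 tapered from 40; two opposite lugs along +x and -x, 10 wide, reaching 30 from the axis, z 12.5 to 19.5; flange diameter 70, z 30 to 36; bar above. 0.08 to 0.17 kg.
- cartridge_narrow: The smaller of two loose black filter cartridges with grey grip bars, standing nose down. Origin: centre of the nose's underside; z up its axis, x along its grip bar; a half turn about z changes nothing. Barrel diameter 34, z 0 to 30, first 7 tapered from 26; two opposite lugs along +x and -x, 8 wide, reaching 23 from the axis, z 12.5 to 19.5; flange diameter 56, z 30 to 36; bar above. 0.08 to 0.17 kg.
- bay_wide: Bayonet collar, the larger of two grey ones fixed on the extractor's slope, its left one seen from the robot. Outside diameter 72, 40 proud of the slope, bore 51, lip 8 thick. Origin: centre of its mouth, at the rim, 134 above the table. z out of the mouth, leaning 30 degrees from vertical to the robot side; x up the slope, away from the robot; y left along the slope.
- bay_narrow: Bayonet collar, the smaller of two grey ones fixed on the extractor's slope, its right one seen from the robot. Outside diameter 58, 40 proud of the slope, bore 37, lip 8 thick. Origin: centre of its mouth, at the rim, 134 above the table. z out of the mouth, leaning 30 degrees from vertical to the robot side; x up the slope, away from the robot; y left along the slope.
- cartridge_wide_grip (a point): Centre of the wide cartridge's grip bar, 48 above its origin. The bar stands on the flange: 46 long (along x), 14 wide (y), 24 high (z 36 to 60). Grip it across the 14 width.
- bay_wide_entry (a point): Middle of an entry slot in the wide collar's rim (the other is opposite): the slot line is 75 degrees counterclockwise of the collar's x, looking into the mouth; 5 degrees play each way. Lugs enter here; push till the flange meets the rim (cartridge origin at collar z = -30). A spring plate resists from 10 before that, 4 to 10 N. Lugs are then 2.5 below the lip.
- bay_wide_home (a point): Where the wide cartridge's origin lies when locked: on the collar's axis, 24 below the mouth. Keep it pushed in and turn it 75 degrees clockwise (seen from above) till its bar lies along the collar's x, either way round; a stop is 4 degrees past that. Let go: the spring lifts it 6, lugs into 3.5 deep notches under the lip, flange 6 above the rim.
- cartridge_narrow_grip (a point): Centre of the narrow cartridge's grip bar, 48 above its origin. The bar stands on the flange: 32 long (along x), 14 wide (y), 24 high (z 36 to 60). Grip it across the 14 width.
- bay_narrow_entry (a point): Middle of an entry slot in the narrow collar's rim (the other is opposite): the slot line is 75 degrees counterclockwise of the collar's x, looking into the mouth; 5 degrees play each way. Lugs enter here; push till the flange meets the rim (cartridge origin at collar z = -30). A spring plate resists from 10 before that, 4 to 10 N. Lugs are then 2.5 below the lip.
- bay_narrow_home (a point): Where the narrow cartridge's origin lies when locked: on the collar's axis, 24 below the mouth. Keep it pushed in and turn it 75 degrees clockwise (seen from above) till its bar lies along the collar's x, either way round; a stop is 4 degrees past that. Let go: the spring lifts it 6, lugs into 3.5 deep notches under the lip, flange 6 above the rim.
- extractor: Grey bench vapour extractor, fixed to the table: a 130 x 250 x 50 head box tilted 30 degrees towards the robot on a dark steel footed stand, 160 x 268 on plan, up to 152 high with its collars. Origin: centre of its foot on the table; x away from the robot, y to its left, z up. The two collars' axes stand 108 apart along y.
- bottle: Loose paint bottle, white shoulder, about 65 across and 154 high, upright; origin at the centre of its underside, z up. Bystander.
- sprayer: Loose red trigger sprayer, 86 x 97 x 211 high, upright; origin at the centre of its underside, z up. Bystander.
- mug: Loose white mug, 78 x 110 with its handle, 94 high, upright; origin at the centre of its underside, z up. Bystander.
Things that resemble listed ones, but are neither listed nor needed, are in the scene too. What is shaped like the cartridge_narrow but blue, pink or red is not meant.

How it is judged (in metres and radians):
At the end, for the whole second after the job is handed in: Each cartridge locked in the collar of its size: origin within 4 mm of home and under 2.2 mm deeper than it, axis within 4 degrees of the collar's, grip bar within 8 degrees of straight up the slope, at rest; bottle, sprayer and mug upright within 17 degrees (distance between cartridge_wide and bay_wide_home below 0.004 m and z of cartridge_wide in the frame of bay_wide above -0.0262 m and angle between the x axis of cartridge_wide and the x axis of bay_wide, either way round below 0.14 rad and angle between the z axis of cartridge_wide and the z axis of bay_wide, either way round below 0.07 rad and angle between each of cartridge_wide, cartridge_narrow's own z axis and vertical below 1.2 rad and linear speed of each of cartridge_wide, cartridge_narrow below 0.02 m/s and distance between cartridge_narrow and bay_narrow_home below 0.004 m and z of cartridge_narrow in the frame of bay_narrow above -0.0262 m and angle between the x axis of cartridge_narrow and the x axis of bay_narrow, either way round below 0.14 rad and angle between the z axis of cartridge_narrow and the z axis of bay_narrow, either way round below 0.07 rad and angle between each of bottle, sprayer, mug's own z axis and vertical below 0.3 rad); the robot touches nothing.
It fails at once if the bottle is knocked over or pushed more than 4 cm (angle between bottle's own z axis and vertical above 0.6 rad or distance of bottle from where it was at the start of the episode above 0.04 m).
It fails at once if the sprayer is knocked over or pushed more than 4 cm (angle between sprayer's own z axis and vertical above 0.6 rad or distance of sprayer from where it was at the start of the episode above 0.04 m).
It fails at once if the mug is knocked over or pushed more than 4 cm (angle between mug's own z axis and vertical above 0.6 rad or distance of mug from where it was at the start of the episode above 0.04 m).
It also fails if it takes over 72 s, if anything falls off the work surface, if the arm or the gripper's body presses on something with over 40 N, if the wrist force passes 120 N, or if a joint passes its speed limit or range.

### The arm

A 6-joint arm with a two-finger parallel gripper is mounted at the origin on a cart in front of the work surface, level with it; the furniture and walls round the work are solid. World frame = base frame: x ahead of the robot, y to its left, z up, the work surface at z = 0. Lengths are in m, angles in degrees, forces in N, time in s.
With the tool pointing down it reaches from about 0.3 to 0.75 m from the base axis. Payload 8.5 kg.
Tool frame: the origin (TCP) lies midway between the tips of the shut fingers; the grasp point (between the pads) lies tcp_to_grasp behind it (tcp_to_grasp is the distance from the TCP to the grasp point, in m); z points along the fingers, x is the direction in which the jaws open and shut, and the axes are right-handed (so a half turn about z gives the same grasp; the last joint's range is limited). The gripper opens to 85 mm and grips with 20 to 120 N. Pads are 22 mm wide; open, the fingers measure 114 mm over their backs; the gripper's body (76 mm by 85 mm) begins 54 mm behind the grasp point. The pads swing forward as they close: fully open they stand 13 mm farther back than shut.
Start: joints at [55.961, 21.807, 74.336, -0, 83.858, -12.336], TCP at [0.203, 0.511, 0.231] pointing down, gripper open.
Joint ranges: [-178.18, 178.18], [-50.72, 133.34], [12.68, 142.11], [-81.47, 261.47], [9.98, 163.14], [-165.26, 165.26]. Speed limits (degrees/s): [136.94, 136.94, 180, 180, 180, 180].

### API

Orientations are given as a 3x3 rotation matrix whose columns are the frame's x, y, z axes.
In Python, from plant import read_state, capture, close_job, regions_of, tip_of, tcp_to_grasp gives the robot as it stands. The module is installed in compiled form; this text tells all that it offers.
- The arm moves only by the shell command python3 -m pendant 'ROWS' [FORCE]. ROWS is JSON, a list of rows, each a list of 7 numbers: the shift along the world's x, y, z in mm, then the turn, a rotation vector about the world's x, y, z in rad, then the closure, from 0 (fully open) to 1 (shut). A call has exactly 8 rows; each row is the pose to reach, as a shift and turn from the pose commanded when the call began; what a row does not reach only later rows make up. A row lasts 1/12 s, in which the tool goes at most 41.7 mm and 7.16 degrees, less where a joint would pass 70% of its speed; a pose out of reach is approached as far as the arm can. A call with a gripper value outside its range is refused whole. The fingers move at their own pace and stop on an object; FORCE is the grip in N (left out, the last holds). Time passes only in rows, so rows that repeat a pose let the fingers close, or fill a call up. It gives the time, the measured TCP pose, the force and the opening at its end, in the units of the state.
- read_state(): the state, without advancing time (a new reading comes with each control period).
- capture(name): name is "scene" or "side" or "wrist"; returns a dict with "pixels" (400x640x3 uint8, red, green, blue), "fx", "fy", "cx", "cy" (pixels), "T" (4x4, takes a point from camera to world coordinates). Camera axes: x right, y up, looking along -z (the intrinsics and any distortion apply to the point x, -y, -z); pixel columns grow to the right and rows downward; lengths in m; the calibration is good to about 2 mm. A picture is of the moment at which its call begins. There is no depth.
- close_job(): hands the job in, once; it reports no verdict.
Trained networks look in a picture, given as the dict that the camera call returned (one of the last four; its "shot" number tells which), for a name from the list of things; names that differ only in an ending like _2 or _b are one class to them, and where a whole thing is asked for, a point or a joint stands for the part that bears it (a point fixed in the world has none). Each returns a list of dicts, best first, with "conf" (0 to 1); they miss things now and then, are a little off and sometimes report something else, mostly with a low value. They report only what shows in the picture. A call takes as long as a camera call. They do not tell look-alikes from the thing itself.
- regions_of(target, picture): "pixels" (400x640 bool, what is visible of it) and "extent" ([left, top, right, bottom] in pixels, round what is visible of it).
- tip_of(target, picture): "at" ([column, row] in pixels: a listed point, or the origin of a listed thing).
The state is a dict: "time_s": time; "qpos": joint angles; "qd": joint speeds; "joint_torque": joint torques, N m; "tool_pos": TCP position; "tool_rot": TCP orientation; "wrist_force": force on the tool from outside, world axes, zero at the start; "torque": the same for the moment, N m; "finger_gap": opening from 0.0 (shut) to 1.0 (fully open).
Only numpy, scipy, OpenCV 4.12 (cv2) and the standard library are available. Lean on these libraries where they do the work, as an engineer would, in place of code of your own. Each camera call takes 0.05 s, during which the arm holds its last target.

## Working session

There is one attempt and no reset: what is moved stays moved. The work goes in short steps, Python scripts to look and compute and a shell command to move; the robot and the scene stay as the last step left them, time stands still between calls to the robot, and variables do not carry over. Pictures are saved under pics/ and viewed, and the job is handed in when it is done.

```bash
mkdir -p pics; ls; python3 - <<'E'
from plant import *
import cv2,numpy as np
s=read_state();print(s);print(tcp_to_grasp)
for n in ["scene","side","wrist"]:
    c=capture(n);cv2.imwrite(f"pics/{n}0.png",c["pixels"][:,:,::-1])
    print(n,c["fx"],c["fy"],c["cx"],c["cy"],np.round(c["T"],4).tolist(),[k for k in c])
    for t in ["cartridge_wide","cartridge_narrow","bay_wide","bay_narrow","cartridge_wide_grip","cartridge_narrow_grip","bay_wide_entry","bottle","sprayer","mug","extractor"]:
        print(t,[(np.round(d["at"]).tolist(),round(d["conf"],2)) for d in tip_of(t,c)])
E
```

```text
pics
{'time_s': 0.0, 'qpos': array([ 5.59609440e+01,  2.18443272e+01,  7.43860024e+01,  5.04399201e-04,
        8.38587744e+01, -1.23366721e+01]), 'qd': array([-7.42963360e-02, -9.46571531e-02, -4.27951080e-02, -5.05908970e-02,
        8.18060637e-02,  8.80969050e-05]), 'joint_torque': array([ 2.57444197e-03, -4.48478043e+01, -2.31269377e+01, -1.09608200e-04,
        4.85742203e-03, -7.91092162e-06]), 'tool_pos': array([0.20321927, 0.51075861, 0.23067316]), 'tool_rot': array([[ 3.69785630e-01,  9.29116687e-01, -8.77764258e-04],
       [ 9.29115862e-01, -3.69786515e-01, -1.28379055e-03],
       [-1.51737661e-03, -3.40817398e-04, -9.99998791e-01]]), 'wrist_force': array([ 0.38419048, -0.38933543,  0.00626396]), 'torque': array([ 0.01304491, -0.00945067,  0.04141606]), 'finger_gap': 1.0013660009670244}
0.0187
scene 470.78976828888125 470.78976828888125 319.7512904156357 200.6384358989765 [[0.8941, 0.316, -0.3175, 0.0519], [-0.4478, 0.6508, -0.6132, -0.885], [0.0128, 0.6904, 0.7233, 1.2558], [0.0, 0.0, 0.0, 1.0]] ['pixels', 'fx', 'fy', 'cx', 'cy', 'T', 'shot']
cartridge_wide [([390.0, 26
[... 1513 characters left out ...]
_entry []
bottle [([308.0, 160.0], 0.62)]
sprayer [([293.0, 251.0], 0.72)]
mug [([269.0, 286.0], 0.72)]
extractor [([303.0, 189.0], 0.94)]
wrist 280.95513947646197 280.95513947646197 317.9722110066966 204.04767684434918 [[0.3706, -0.889, -0.269, 0.1359], [0.9288, 0.3545, 0.1081, 0.5376], [-0.0007, -0.2899, 0.9571, 0.3733], [0.0, 0.0, 0.0, 1.0]] ['pixels', 'fx', 'fy', 'cx', 'cy', 'T', 'shot']
cartridge_wide []
cartridge_narrow [([316.0, 298.0], 0.86), ([258.0, 334.0], 0.74)]
bay_wide []
bay_narrow []
cartridge_wide_grip [([183.0, 388.0], 0.55)]
cartridge_narrow_grip [([317.0, 316.0], 0.57), ([252.0, 357.0], 0.56)]
bay_wide_entry []
bottle []
sprayer [([258.0, 336.0], 0.3)]
mug []
extractor []
```

View pics/scene0.png

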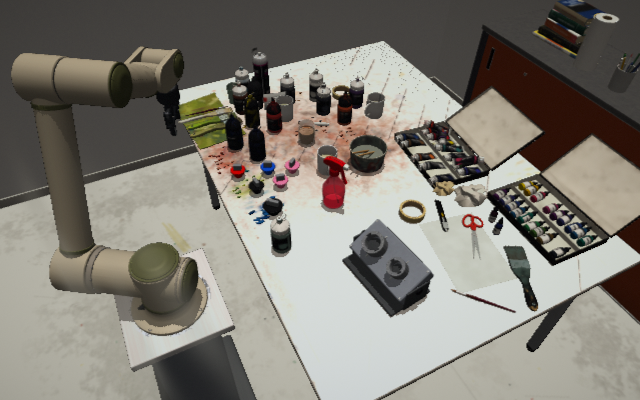

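View pics/side0.png

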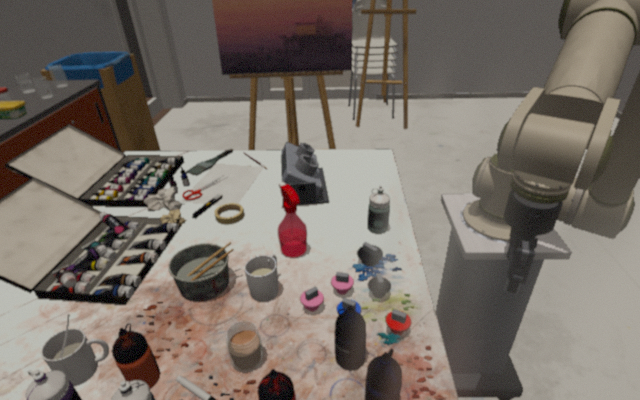

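View pics/wrist0.png

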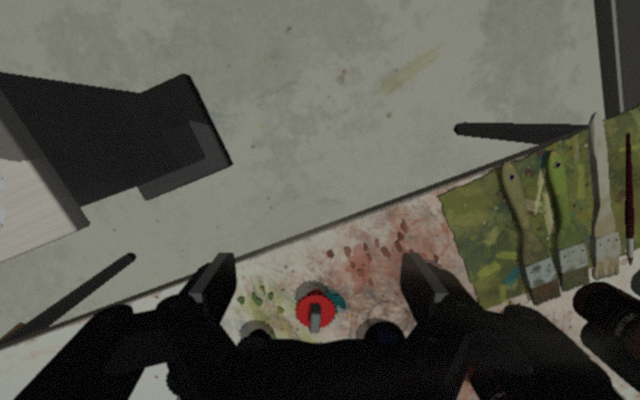

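```bash
python3 - <<'E'
import cv2
a=cv2.imread('pics/scene0.png')[140:300,210:450];cv2.imwrite('pics/sc_crop.png',cv2.resize(a,None,fx=3.3,fy=3.3,interpolation=cv2.INTER_CUBIC))
a=cv2.imread('pics/side0.png')[130:350,230:430];cv2.imwrite('pics/sd_crop.png',cv2.resize(a,None,fx=2.7,fy=2.7,interpolation=cv2.INTER_CUBIC))
E
```

```text
(no output)
```

View pics/sc_crop.png

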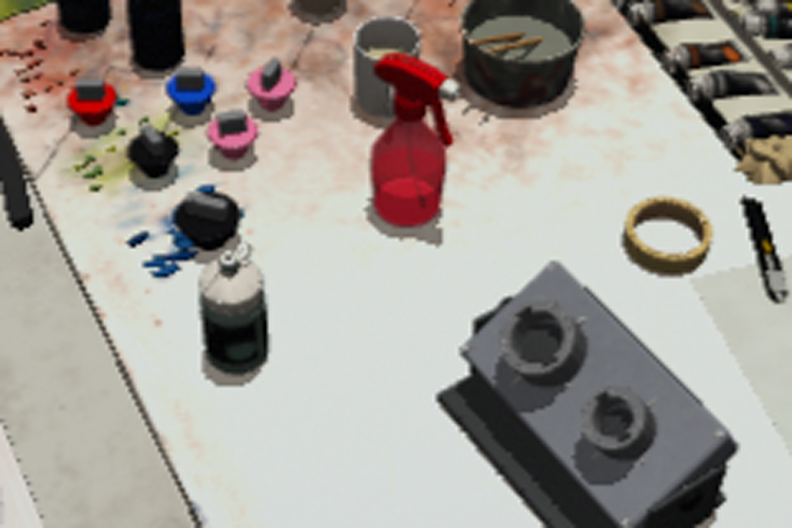

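View pics/sd_crop.png

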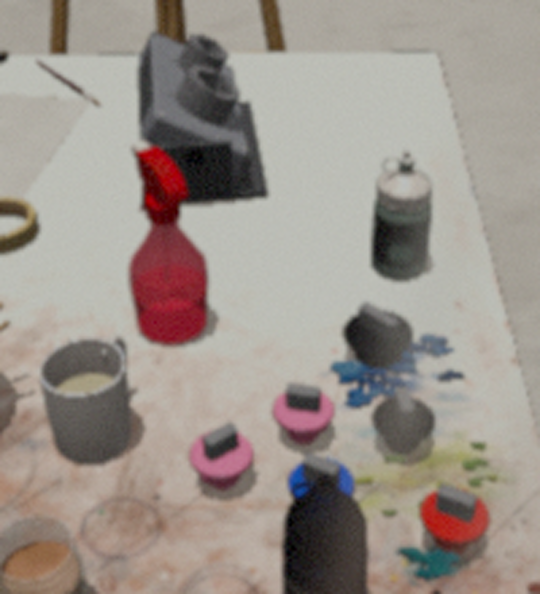

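The scene picture shows these candidates for the narrow cartridge: red (238,168), blue (268,165), pinks (281,180) and (293,165), and black (255,185). The black one at (255,185) is the narrow cartridge. The wide one is the black one at (272,206), behind the bottle (281,235). In the side view they are at (379,287) and (370,255). The collars are at (374,243) for wide and (397,267) for narrow.

```bash
cat > h.py <<'E'
import numpy as np,cv2
from scipy.optimize import least_squares
from scipy.spatial.transform import Rotation as R
def ray(c,px):
    d=np.array([(px[0]-c["cx"])/c["fx"],-(px[1]-c["cy"])/c["fy"],-1.]);T=np.array(c["T"])
    d=T[:3,:3]@d;return T[:3,3],d/np.linalg.norm(d)
def onz(c,px,z):
    o,d=ray(c,px);return o+d*(z-o[2])/d[2]
def proj(c,P):
    T=np.array(c["T"]);p=(np.asarray(P)-T[:3,3])@T[:3,:3]
    return np.stack([c["cx"]-c["fx"]*p[...,0]/p[...,2],c["cy"]+c["fy"]*p[...,1]/p[...,2]],-1)
def tri(obs):
    A=np.zeros((3,3));b=np.zeros(3)
    for c,px in obs:
        o,d=ray(c,px);M=np.eye(3)-np.outer(d,d);A+=M;b+=M@o
    p=np.linalg.solve(A,b);return p,[np.round(proj(c,p)-px,1).tolist() for c,px in obs]
E
python3 - <<'E'
from plant import *
from h import *
import pickle
sc=capture("scene");sd=capture("side");print(read_state()["time_s"])
pickle.dump((sc,sd),open("cams0.pkl","wb"))
print("wide grip",tri([(sc,(272.5,202)),(sd,(370,247))]), onz(sc,(272.5,202),.06),onz(sd,(370,247),.06))
print("narrow grip",tri([(sc,(255.5,181)),(sd,(380,279.5))]), onz(sc,(255.5,181),.055))
for n,p in [("bayw",(374,241)),("bayn",(397,266))]: print(n,onz(sc,p,.134))
for n,p,s in [("bottle",(281,246),(379,229)),("spray",(333,205),(293,252))]: print(n,onz(sc,p,0),onz(sd,s,0))
for n,p in [("red",(238,168)),("blue",(268,165)),("p1",(281,180)),("p2",(293,165)),("mug",(328,170))]: print(n,onz(sc,p,.036))
E
```

```text
1.9
wide grip (array([0.425083  , 0.20246429, 0.05201596]), [[-0.7, 0.2], [-1.0, -0.2]]) [0.42528415 0.19502226 0.06      ] [0.42349814 0.21310137 0.06      ]
narrow grip (array([0.409515  , 0.32774073, 0.05241766]), [[-0.8, 0.2], [-1.2, -0.3]]) [0.41181052 0.32473079 0.055     ]
bayw [ 0.61703009 -0.15850326  0.134     ]
bayn [ 0.62903751 -0.2680238   0.134     ]
bottle [0.39087907 0.04760396 0.        ] [0.38248112 0.05265353 0.        ]
spray [0.63689363 0.13871806 0.        ] [0.6401168  0.16265192 0.        ]
red [0.38341907 0.43987906 0.036     ]
blue [0.49298524 0.40592236 0.036     ]
p1 [0.50492433 0.30750564 0.036     ]
p2 [0.57963825 0.36405707 0.036     ]
mug [0.68819139 0.28000201 0.036     ]
```

```bash
python3 -m pendant '[[27,-31,20,0,0,0,0],[54,-63,30,0,0,0,0],[81,-94,30,0,0,0,0],[108,-125,30,0,0,0,0],[135,-157,30,0,0,0,0],[162,-188,30,0,0,0,0],[189,-220,30,0,0,0,0],[207,-240,30,0,0,0,0]]'
python3 - <<'E'
from plant import *
from h import *
import pickle
c=capture("wrist");pickle.dump((c,read_state()),open("w1.pkl","wb"));cv2.imwrite("pics/w1.png",c["pixels"][:,:,::-1])
E
```

```text
time_s: 2.57
tool_pos: [0.4119, 0.2685, 0.2615]
tool_rot: [[0.371, 0.929, 0.001], [0.929, -0.371, -0.0], [-0.0, 0.001, -1.0]]
wrist_force: [0.1, 1.1, 0.7]
finger_gap: 0.999
```

View pics/w1.png

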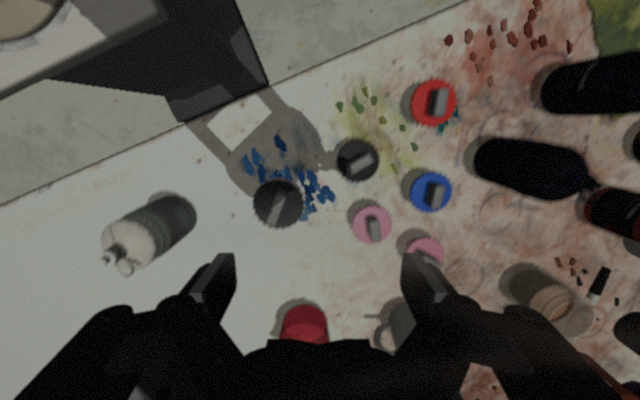

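```bash
python3 - <<'E'
import cv2
a=cv2.imread('pics/w1.png')[120:240,230:400];cv2.imwrite('pics/w1c.png',cv2.resize(cv2.convertScaleAbs(a,alpha=1.6),None,fx=4.7,fy=4.7,interpolation=cv2.INTER_CUBIC))
E
```

```text
(no output)
```

View pics/w1c.png

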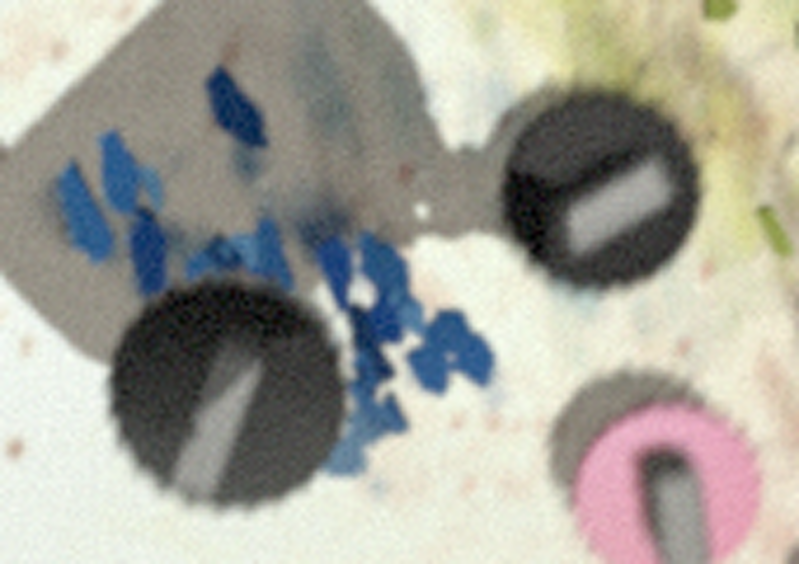

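```bash
python3 - <<'E'
from h import *
import pickle
c,s=pickle.load(open("w1.pkl","rb"));sc,sd=pickle.load(open("cams0.pkl","rb"))
f=lambda p:(230+p[0]/4.7,120+p[1]/4.7)
for n,ce,A,B in [("w",(228,392),[(175,487),(215,500)],[(222,345),(262,362)]),("n",(600,188),[(567,213),(578,255)],[(658,155),(675,195)])]:
    P=onz(c,f(ce),.035);a=np.mean([onz(c,f(x),.06) for x in A],0);b=np.mean([onz(c,f(x),.06) for x in B],0)
    d=b-a;print(n,P,"bar mid",(a+b)/2,"len",np.linalg.norm(d),"ang",np.degrees(np.arctan2(d[1],d[0])))
    print("scene reproj",proj(sc,P),proj(sd,P))
E
python3 - <<'E'
import cv2
a=cv2.imread('pics/scene0.png')[160:225,235:300];b=cv2.imread('pics/side0.png')[230:310,340:420]
cv2.imwrite('pics/c2.png',cv2.hconcat([cv2.resize(a,(390,480),interpolation=cv2.INTER_CUBIC),cv2.resize(b,(390,480),interpolation=cv2.INTER_CUBIC)]))
E
```

```text
w [0.42720384 0.2035169  0.035     ] bar mid [0.42910535 0.20341155 0.06      ] len 0.04287325623940763 ang 138.26003931816254
scene reproj [272.49729438 205.11742806] [368.05068268 251.8471179 ]
n [0.41155281 0.3239431  0.035     ] bar mid [0.41297206 0.32518421 0.06      ] len 0.028323867143486423 ang 101.07148810492868
scene reproj [255.97734325 185.05702958] [377.44036789 283.28053423]
```

View pics/c2.png

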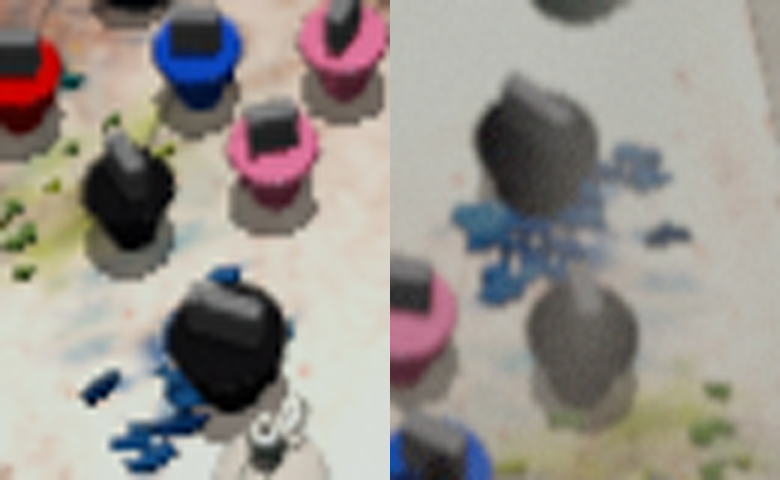

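```bash
python3 -m pendant '[[4,-16,-20,0,0,-0.09,0],[8,-32,-45,0,0,-0.18,0],[12,-50,-75,0,0,-0.27,0],[16,-65,-105,0,0,-0.351,0],[16,-65,-131,0,0,-0.351,0],[16,-65,-131,0,0,-0.351,0.3],[16,-65,-131,0,0,-0.351,0.3],[16,-65,-131,0,0,-0.351,0.3]]'
python3 - <<'E'
from plant import *
from h import *
import pickle
c=capture("wrist");pickle.dump((c,read_state()),open("w2.pkl","wb"));a=c["pixels"][:,:,::-1];cv2.imwrite("pics/w2.png",cv2.convertScaleAbs(a,alpha=1.7))
E
```

```text
time_s: 3.28
tool_pos: [0.4271, 0.2065, 0.1318]
tool_rot: [[0.666, 0.746, 0.002], [0.746, -0.666, 0.001], [0.002, 0.001, -1.0]]
wrist_force: [-0.0, -0.5, 0.6]
finger_gap: 0.698
```

View pics/w2.png

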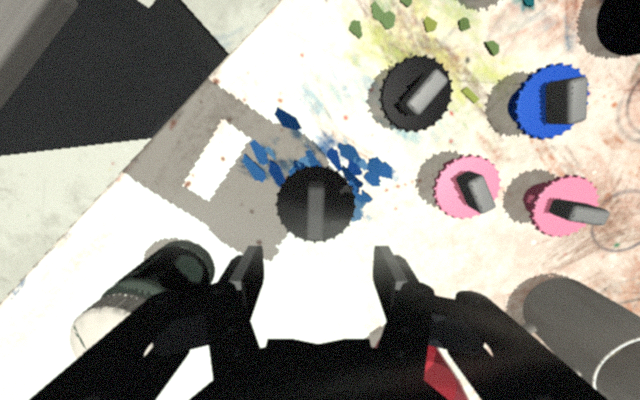

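```bash
python3 - <<'E'
import cv2
a=cv2.imread('pics/w2.png')[150:260,260:380];cv2.imwrite('pics/w2c.png',cv2.resize(a,None,fx=5,fy=5,interpolation=cv2.INTER_CUBIC))
a=cv2.imread('pics/w2.png')[40:140,360:470];cv2.imwrite('pics/w2d.png',cv2.resize(a,None,fx=5,fy=5,interpolation=cv2.INTER_CUBIC))
E
```

```text
(no output)
```

View pics/w2c.png

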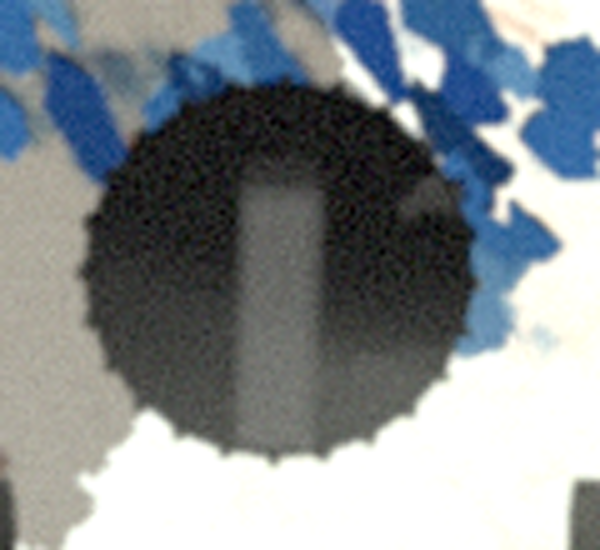

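View pics/w2d.png

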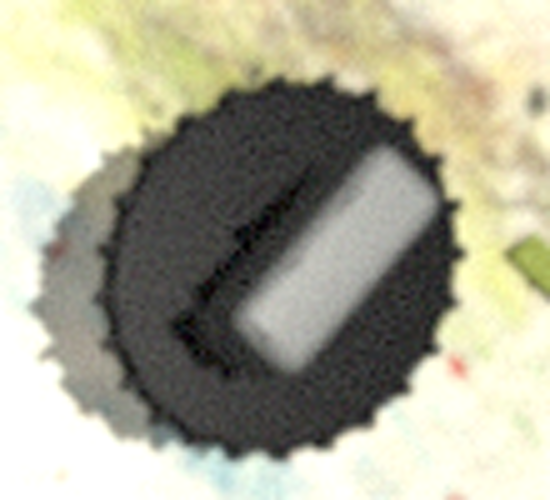

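```bash
python3 - <<'E'
from h import *
import pickle
c,s=pickle.load(open("w2.pkl","rb"));print(s["tool_pos"],s["qd"].round(1))
for n,o,ce,A,B in [("w",(260,150),(279,271),[(240,185),(323,185)],[(236,450),(316,450)]),("n",(360,40),(282,267),[(235,318),(293,375)],[(388,145),(442,200)])]:
    f=lambda p:(o[0]+p[0]/5,o[1]+p[1]/5)
    P=onz(c,f(ce),.0345);a=np.mean([onz(c,f(x),.06) for x in A],0);b=np.mean([onz(c,f(x),.06) for x in B],0)
    d=b-a;print(n,P,"bar mid",(a+b)/2,"len",np.linalg.norm(d),"ang",np.degrees(np.arctan2(d[1],d[0])))
    print("in tool frame",(P-s["tool_pos"])@s["tool_rot"])
E
```

```text
[0.42718632 0.20661394 0.13202701] [-0.  -0.2  0.2  0.1 -0.4  0. ]
w [0.42615514 0.20502723 0.0345    ] bar mid [0.42673246 0.2046497  0.06      ] len 0.04502203429084376 ang -43.06477483376594
in tool frame [-0.00211978  0.00010693  0.09752227]
n [0.41097978 0.32617562 0.0345    ] bar mid [0.41161368 0.32500806 0.06      ] len 0.02972403565395844 ang 98.94096110852932
in tool frame [ 0.07815554 -0.09188814  0.09755739]
```

```bash
python3 -m pendant '[[-0.7,-1.7,-30,0,0,-0.02,0.5],[-0.7,-1.7,-62,0,0,-0.02,0.5],[-0.7,-1.7,-85,0,0,-0.02,0.5],[-0.7,-1.7,-93,0,0,-0.02,0.5],[-0.7,-1.7,-93,0,0,-0.02,0.5],[-0.7,-1.7,-93,0,0,-0.02,1],[-0.7,-1.7,-93,0,0,-0.02,1],[-0.7,-1.7,-93,0,0,-0.02,1]]' 70
python3 -c "
from plant import *;s=read_state();print(s['tool_pos'],s['wrist_force'])"
```

```text
time_s: 4.0
tool_pos: [0.4268, 0.2046, 0.0391]
tool_rot: [[0.681, 0.732, 0.004], [0.732, -0.681, 0.001], [0.003, 0.002, -1.0]]
wrist_force: [0.2, -0.3, 1.2]
finger_gap: 0.148
[0.42684471 0.20462685 0.03908792] [ 0.24727245 -0.31195812  1.20576261]
```

```bash
cat >> h.py <<'E'
def collarR(psi):
    c,s=np.cos(np.radians(psi)),np.sin(np.radians(psi));t=np.radians(30)
    return np.array([[c*np.cos(t),-s,-c*np.sin(t)],[s*np.cos(t),c,-s*np.sin(t)],[np.sin(t),0,np.cos(t)]])
def toolR(psi,bar):
    C=collarR(psi);a=np.radians(bar-90);x=C@[np.cos(a),np.sin(a),0];z=-C[:,2];return np.stack([x,np.cross(z,x),z],1)
def rotvec(Rc,Rt): return R.from_matrix(Rt@Rc.T).as_rotvec()
E
python3 - <<'E'
from h import *; from plant import *
s=read_state();v=rotvec(s["tool_rot"],toolR(6,75));print(v,np.degrees(np.linalg.norm(v)),v/10)
E
```

```text
[ 0.30587377 -0.44753577 -0.95455153] 62.89541356452142 [ 0.03058738 -0.04475358 -0.09545515]
```

```bash
python3 -m pendant '[[0,0,15,0,0,0,1],[0,0,50,0,0,0,1],[0,0,88,0.031,-0.045,-0.095,1],[4,-8,127,0.062,-0.090,-0.190,1],[12,-22,162,0.092,-0.134,-0.285,1],[24,-42,194,0.122,-0.179,-0.380,1],[38,-66,220,0.153,-0.224,-0.477,1],[54,-92,240,0.184,-0.268,-0.573,1]]'
python3 -m pendant '[[17,-28,15,0.03,-0.04,-0.09,1],[35,-55,20,0.06,-0.09,-0.19,1],[52,-82,20,0.09,-0.13,-0.28,1],[70,-110,20,0.12,-0.18,-0.38,1],[87,-135,20,0.122,-0.18,-0.382,1],[100,-150,20,0.122,-0.18,-0.382,1],[100,-150,20,0.122,-0.18,-0.382,1],[100,-150,20,0.122,-0.18,-0.382,1]]'
python3 - <<'E'
from plant import *
from h import *
import pickle
c=capture("wrist");s=read_state();print(s["qpos"].round(1),s["finger_gap"]);pickle.dump((c,s),open("w3.pkl","wb"));a=c["pixels"][:,:,::-1];cv2.imwrite("pics/w3.png",cv2.convertScaleAbs(a,alpha=1.7))
E
```

```text
time_s: 4.67
tool_pos: [0.4798, 0.1117, 0.2815]
tool_rot: [[0.921, 0.241, 0.307], [0.222, -0.97, 0.097], [0.322, -0.021, -0.947]]
wrist_force: [1.4, 0.2, -1.1]
finger_gap: 0.146
time_s: 5.33
tool_pos: [0.5796, -0.0382, 0.2978]
tool_rot: [[0.86, -0.122, 0.496], [-0.171, -0.984, 0.055], [0.481, -0.132, -0.867]]
wrist_force: [-0.6, -0.6, -1.0]
finger_gap: 0.149
[-21.5  10.7  84.9  15.9  58.4 -17.7] 0.14420174207516764
```

View pics/w3.png

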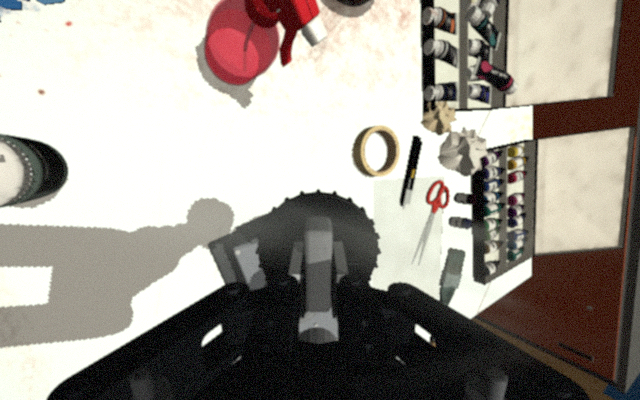

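```bash
python3 -m pendant '[[3,-40,0,0,0,0,1],[7,-80,-3,0,0,0,1],[10,-120,-6,0,0,0,1],[14,-160,-10,0,0,0,1],[17,-200,-14,0,0,0,1],[21,-240,-18,0,0,0,1],[25,-275,-20,0,0,0,1],[25,-275,-20,0,0,0,1]]'
python3 - <<'E'
from plant import *
from h import *
import pickle
c=capture("wrist");s=read_state();print(s["qpos"].round(1),s["finger_gap"]);pickle.dump((c,s),open("w4.pkl","wb"));a=c["pixels"][:,:,::-1];cv2.imwrite("pics/w4.png",cv2.convertScaleAbs(a,alpha=1.7))
for n in ("bay_wide","bay_narrow","bay_wide_home","bay_narrow_home","bay_wide_entry","bay_narrow_entry"): print(n,[(np.round(d["at"],1).tolist(),round(d["conf"],2)) for d in tip_of(n,c)])
E
```

```text
time_s: 6.05
tool_pos: [0.6043, -0.3175, 0.2763]
tool_rot: [[0.86, -0.125, 0.495], [-0.173, -0.983, 0.052], [0.48, -0.131, -0.867]]
wrist_force: [-0.7, 0.4, -1.8]
finger_gap: 0.146
[-46.3  24.4  68.3  24.9  69.9 -42.2] 0.14253566927487
bay_wide [([212.0, 42.0], 0.84)]
bay_narrow [([254.7, 161.7], 0.88)]
bay_wide_home [([219.7, 49.1], 0.57)]
bay_narrow_home [([258.9, 159.0], 0.73)]
bay_wide_entry [([207.9, 2.1], 0.62), ([220.6, 48.9], 0.38)]
bay_narrow_entry [([251.9, 138.4], 0.69), ([231.5, 119.7], 0.54)]
```

View pics/w4.png

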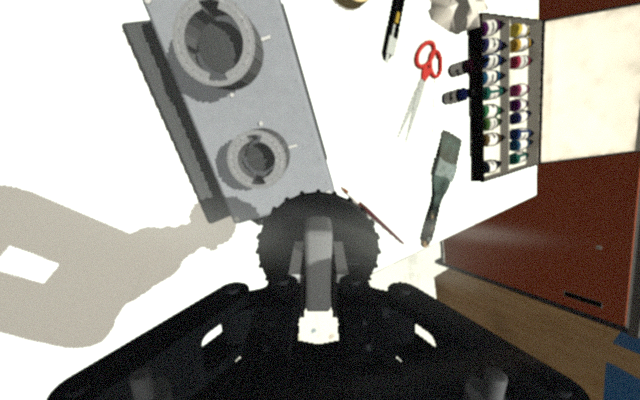

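```bash
python3 - <<'E'
import cv2,pickle
c,s=pickle.load(open("w4.pkl","rb"));a=cv2.convertScaleAbs(c["pixels"][:,:,::-1],alpha=1.3)[0:200,140:310]
cv2.imwrite('pics/w4c.png',cv2.resize(a,None,fx=3,fy=3,interpolation=cv2.INTER_CUBIC))
E
```

```text
(no output)
```

View pics/w4c.png

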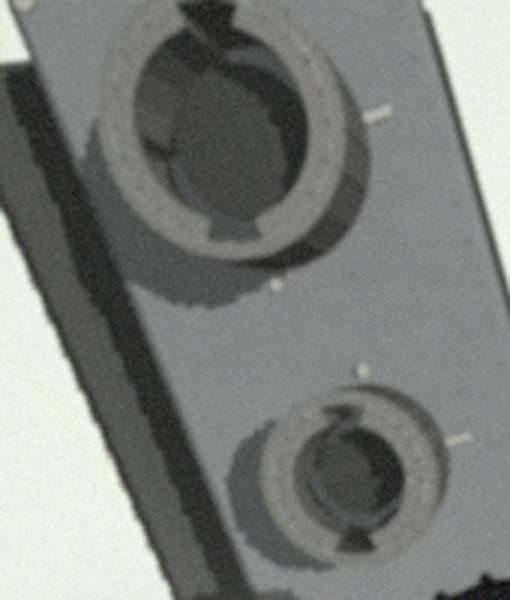

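```bash
cat > fit.py <<'E'
from h import *
import pickle
from scipy.ndimage import map_coordinates,gaussian_filter
def fitcollar(c,g,ctr,psi,rb,exc=18,zs=.134,w=.005):
    th=np.radians(np.arange(0,360,4))
    slot=np.abs(((np.degrees(th)-75+90)%180)-90)
    th=th[slot>exc]
    p=np.array(ctr[:2],float)
    for it in range(6):
        C=collarR(psi);rr=np.arange(-w,w+1e-9,.0002)
        pts=np.array([p[0],p[1],zs])+((rb+rr)[None,:,None]*(np.cos(th)[:,None,None]*C[:,0]+np.sin(th)[:,None,None]*C[:,1]))
        uv=proj(c,pts);v=map_coordinates(g,[uv[...,1],uv[...,0]],order=1,mode='nearest')
        d=np.gradient(gaussian_filter(v,[0,3]),axis=1);k=d.argmax(1);ok=(d.max(1)>0.25*np.median(d.max(1)))&(k>2)&(k<len(rr)-3)&(uv[:,25,1]>2)
        # solve e = dx.n + dr
        n=np.stack([np.cos(th),np.sin(th),np.ones_like(th)],1)[ok];e=rr[k][ok]
        r=least_squares(lambda q:n@q-e,[0,0,0],loss='soft_l1',f_scale=.0004).x
        dxy=C[:,:2]@r[:2]; p=p+ dxy[:2]-  C[:2,2]*dxy[2]/C[2,2]*0
        # move within slope plane changes z; keep z via ray: project new 3D center ray onto z plane
        P=np.array([p[0],p[1],zs+dxy[2]]);o=np.array(c["T"])[:3,3];P=o+(P-o)*(zs-o[2])/(P[2]-o[2]);p=P[:2]
    return p,r,ok.sum(),np.std(n@r-e)
if __name__=="__main__":
    import sys
    c,s=pickle.load(open(sys.argv[1],"rb"))
    g=c["pixels"].astype(float).mean(2)
    psi=6
    for it in range(3):
        a=fitcollar(c,g,(.617,-.158),psi,.0255);b=fitcollar(c,g,(.629,-.268),psi,.0185)
        d=a[0]-b[0];psi=np.degrees(np.arctan2(-d[0],d[1]));print(a,b,psi,np.linalg.norm(d))
    im=cv2.convertScaleAbs(c["pixels"][:,:,::-1],alpha=1.3).copy()
    im=cv2.resize(im,None,fx=3,fy=3,interpolation=cv2.INTER_CUBIC)
    C=collarR(psi)
    for p,rb,ro in ((a[0],.0255,.036),(b[0],.0185,.029)):
        P0=np.array([*p,.134])
        for r in (rb,ro):
            t=np.radians(np.arange(0,361,5));uv=proj(c,P0+r*(np.cos(t)[:,None]*C[:,0]+np.sin(t)[:,None]*C[:,1]))
            cv2.polylines(im,[(uv*3+1).astype(np.int32)],False,(0,255,0),1)
        for aa in (75,255): 
            t=np.radians(aa);uv=proj(c,np.stack([P0+r*(np.cos(t)*C[:,0]+np.sin(t)*C[:,1]) for r in (.01,.04)]));q=(uv*3+1).astype(int);cv2.line(im,tuple(map(int,q[0])),tuple(map(int,q[1])),(0,0,255),1)
    ctr=proj(c,np.array([*(a[0]+b[0])/2,.134]))*3;y0=int(max(0,ctr[1]-300));x0=int(max(0,ctr[0]-300))
    cv2.imwrite(sys.argv[2],im[y0:y0+600,x0:x0+600])
E
python3 fit.py w4.pkl pics/f4.png
```

```text
(array([ 0.61030939, -0.15907255]), array([ 2.71887063e-07, -1.18768111e-06, -1.05157060e-04]), np.int64(72), np.float64(0.00040518593408982694)) (array([ 0.62395373, -0.26621632]), array([-1.80487840e-06, -3.63941472e-06, -1.78220110e-04]), np.int64(72), np.float64(0.00025598712860230833)) 7.25732933684463 0.10800905214011429
(array([ 0.61034619, -0.15907962]), array([-3.74185981e-06, -1.57818372e-05, -1.83611524e-04]), np.int64(72), np.float64(0.0004007140135688024)) (array([ 0.62395553, -0.26620052]), array([ 1.03463717e-06, -3.96537813e-06, -1.74679045e-04]), np.int64(72), np.float64(0.000285977918214273)) 7.240441633962948 0.10798194881291125
(array([ 0.61034734, -0.15906858]), array([-4.39326271e-08,  3.30039738e-06, -1.93931836e-04]), np.int64(72), np.float64(0.0003956289178143311)) (array([ 0.62395208, -0.26619776]), array([-1.38142847e-06,  2.98812621e-06, -1.71688857e-04]), np.int64(72), np.float64(0.00028647035662732374)) 7.2374684096108215 0.1079895796899826
```

View pics/f4.png

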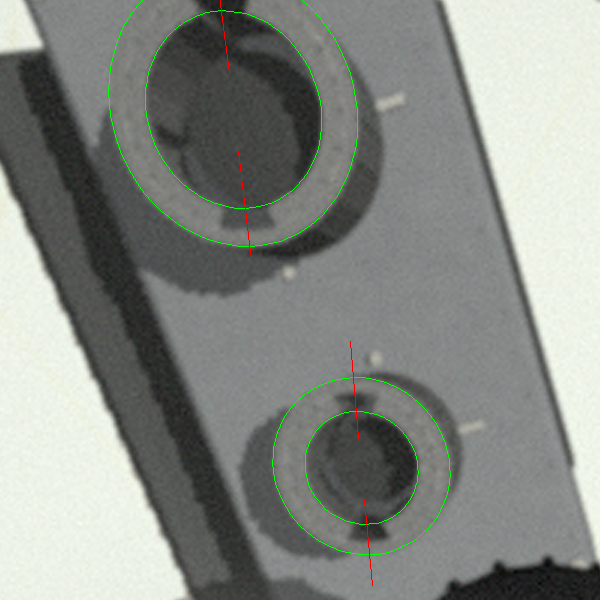

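```bash
cat > hand.py <<'E'
from h import *
import pickle,sys
from scipy.ndimage import map_coordinates,gaussian_filter
c,s=pickle.load(open(sys.argv[1],"rb"));rad=float(sys.argv[3]);dz=float(sys.argv[4]);off=[float(sys.argv[5]),float(sys.argv[6])] if len(sys.argv)>5 else [0,0]
Rt=s["tool_rot"];p=s["tool_pos"]
im=cv2.resize(cv2.convertScaleAbs(c["pixels"][:,:,::-1],alpha=1.3),None,fx=3,fy=3,interpolation=cv2.INTER_CUBIC)
t=np.radians(np.arange(0,361,5))
for z in (dz,dz+.006):
    P=p+Rt@np.array([*off,z])+rad*(np.cos(t)[:,None]*Rt[:,0]+np.sin(t)[:,None]*Rt[:,1])
    uv=proj(c,P);cv2.polylines(im,[(uv*3+1).astype(np.int32)],False,(0,255,0) if z==dz else (0,255,255),1)
h=float(sys.argv[7]) if len(sys.argv)>7 else .023
P=np.array([p+Rt@np.array([off[0]+a,off[1]+b,dz-.024]) for a,b in ((-.007,-h),(.007,-h),(.007,h),(-.007,h))]);uv=proj(c,P);cv2.polylines(im,[(uv*3+1).astype(np.int32)],True,(255,255,0),1)
cv2.imwrite(sys.argv[2],im[480:1000,650:1270])
E
python3 hand.py w4.pkl pics/h4.png .035 .003
```

```text
(no output)
```

View pics/h4.png

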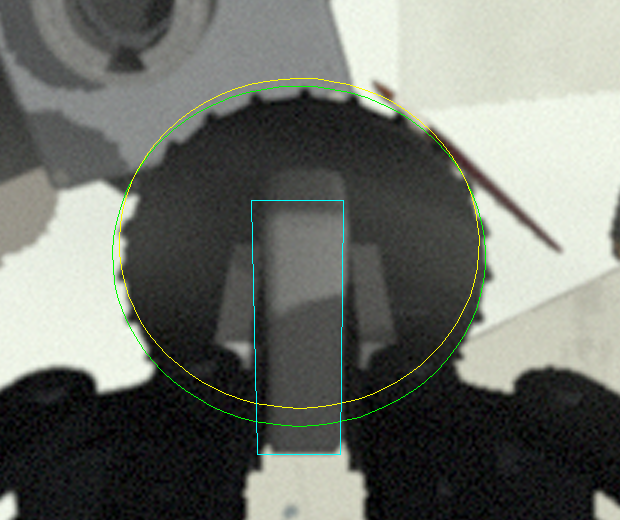

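```bash
python3 - <<'E'
from fit import *
sc,sd=pickle.load(open("cams0.pkl","rb"))
for c in (sc,):
    g=c["pixels"].astype(float).mean(2)
    for w in (.005,.007):
        print(fitcollar(c,g,(.612,-.159),7.24,.0255,w=w),fitcollar(c,g,(.625,-.266),7.24,.0185,w=w))
im=sc["pixels"][:,:,::-1].copy();im=cv2.resize(im,None,fx=6,fy=6,interpolation=cv2.INTER_CUBIC)
C=collarR(7.24)
for p,rs in (((.6103,-.1591),(.0255,.036)),((.6240,-.2662),(.0185,.029))):
  for r in rs:
    t=np.radians(np.arange(0,361,5));uv=proj(sc,np.array([*p,.134])+r*(np.cos(t)[:,None]*C[:,0]+np.sin(t)[:,None]*C[:,1]))
    cv2.polylines(im,[(uv*6+2.5).astype(np.int32)],False,(0,255,0),1)
cv2.imwrite("pics/fs.png",im[1300:1800,2000:2640])
E
```

```text
(array([ 0.61102824, -0.15796945]), array([-6.20175902e-06, -1.19698915e-05, -4.66094921e-05]), np.int64(72), np.float64(0.0006159130513120638)) (array([ 0.62487094, -0.2648379 ]), array([-5.31452694e-07, -5.19806212e-07, -1.21218057e-04]), np.int64(72), np.float64(0.0007297559002692203))
(array([ 0.61102824, -0.15796945]), array([-6.20175902e-06, -1.19698915e-05, -4.66094921e-05]), np.int64(72), np.float64(0.0006159130513120706)) (array([ 0.62486892, -0.26484065]), array([-5.31452694e-07, -5.19806211e-07, -1.21218057e-04]), np.int64(72), np.float64(0.0007297559002691503))
```

View pics/fs.png

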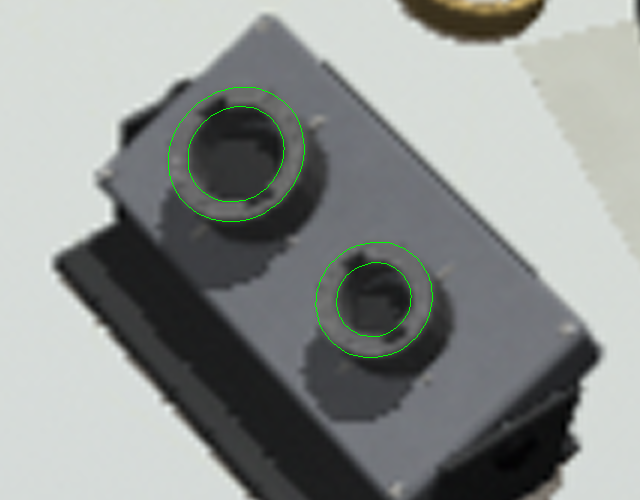

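```bash
cat > go.py <<'E'
from h import *; from plant import *
import sys
psi=7.24
B={"w":np.array([.6107,-.1580,.134]),"n":np.array([.6245,-.2650,.134])}
def rep(k,zc,bar,g=.0391,dx=0,dy=0):
    s=read_state();C=collarR(psi);P=B[k]+C@np.array([dx,dy,zc+g])
    v=rotvec(s["tool_rot"],toolR(psi,bar))
    print("zc",zc,"shift mm",((P-s["tool_pos"])*1000).round(1),"rot",v.round(4))
def where(k,g=.0391):
    s=read_state();C=collarR(psi);q=C.T@(s["tool_pos"]-B[k])*1000-np.array([0,0,g*1000]);x=C.T@s["tool_rot"][:,0]
    print("t",s["time_s"].__round__(2),"collar xyz mm",q.round(2),"bar",round(np.degrees(np.arctan2(x[1],x[0]))+90,2),"tilt",(C.T@s["tool_rot"][:,2])[:2].round(4),"F collar",(C.T@s["wrist_force"]).round(1),"M",(C.T@s["torque"]).round(2),"gap",round(s["finger_gap"],3),"q",s["qpos"].round(0))
E
python3 -c "
from go import *
where('w')
rep('w',.06,75);rep('w',.015,75)"
```

```text
t 6.4 collar xyz mm [  50.34 -151.07   98.26] bar 74.0 tilt [-0.0012 -0.0074] F collar [-0.6 -0.2 -0.8] M [ 0.03  0.3  -0.02] gap 0.147 q [-46.  24.  68.  25.  70. -42.]
zc 0.06 shift mm [-43.3 146.8 -58.3] rot [-0.0021 -0.0014  0.0188]
zc 0.015 shift mm [-21.  149.6 -97.3] rot [-0.0021 -0.0014  0.0188]
```

```bash
python3 -m pendant '[[-10,35,-5,0,0,0.01,1],[-22,72,-15,-0.002,-0.001,0.019,1],[-32,108,-30,-0.002,-0.001,0.019,1],[-43,140,-48,-0.002,-0.001,0.019,1],[-43,147,-58,-0.002,-0.001,0.019,1],[-32,148,-78,-0.002,-0.001,0.019,1],[-21,149.6,-97,-0.002,-0.001,0.019,1],[-21,149.6,-97,-0.002,-0.001,0.019,1]]'
python3 -c "
from go import *
where('w')
rep('w',.003,75);rep('w',-.004,75);rep('w',-.01,75)
c=capture('scene');im=cv2.resize(c['pixels'][180:300,300:460,::-1],None,fx=5,fy=5,interpolation=cv2.INTER_CUBIC);cv2.imwrite('pics/s5.png',im)
"
```

```text
time_s: 7.07
tool_pos: [0.5835, -0.161, 0.1775]
tool_rot: [[0.865, -0.101, 0.492], [-0.152, -0.986, 0.066], [0.478, -0.132, -0.868]]
wrist_force: [-1.3, 0.8, -0.5]
finger_gap: 0.148
t 7.07 collar xyz mm [-1.94  0.42 12.3 ] bar 74.92 tilt [-0.0043  0.0036] F collar [-1.3  0.9  0.1] M [-0.01  0.37 -0.03] gap 0.148 q [-35.  21.  92.  27.  48. -42.]
zc 0.003 shift mm [ 6.3  0.4 -7.1] rot [-0.0033 -0.0048 -0.0006]
zc -0.004 shift mm [  9.8   0.8 -13.1] rot [-0.0033 -0.0048 -0.0006]
zc -0.01 shift mm [ 12.8   1.2 -18.3] rot [-0.0033 -0.0048 -0.0006]
```

View pics/s5.png

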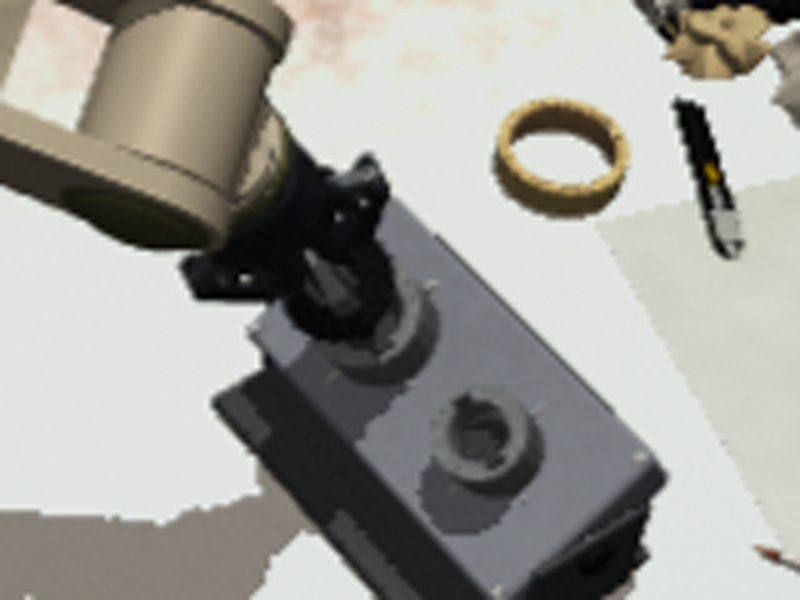

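```bash
python3 -m pendant '[[2,0.2,-2,-0.003,-0.005,0,1],[4,0.4,-4.5,-0.003,-0.005,0,1],[6,0.5,-7,-0.003,-0.005,0,1],[7,0.5,-9,-0.003,-0.005,0,1],[8,0.6,-10,-0.003,-0.005,0,1],[9,0.7,-11.5,-0.003,-0.005,0,1],[9.8,0.8,-13,-0.003,-0.005,0,1],[9.8,0.8,-13,-0.003,-0.005,0,1]]'
python3 -c "
from go import *
where('w')
rep('w',-.006,75);rep('w',-.012,75)
"
```

```text
time_s: 7.78
tool_pos: [0.5935, -0.1623, 0.167]
tool_rot: [[0.86, -0.102, 0.499], [-0.152, -0.987, 0.06], [0.486, -0.128, -0.864]]
wrist_force: [-0.8, -0.3, -0.9]
finger_gap: 0.149
t 7.78 collar xyz mm [ 1.25 -2.09 -1.68] bar 75.0 tilt [ 0.0034 -0.0031] F collar [-1.1 -0.2 -0.4] M [ 0.03  0.36 -0.01] gap 0.149 q [-35.  22.  92.  28.  46. -43.]
zc -0.006 shift mm [ 0.8  2.2 -4.4] rot [0.0022 0.0037 0.0016]
zc -0.012 shift mm [ 3.8  2.6 -9.6] rot [0.0022 0.0037 0.0016]
```

```bash
python3 -c "
from go import *
where('w')
for i in range(4):
    capture('wrist');where('w')
"
```

```text
t 7.78 collar xyz mm [ 1.25 -2.09 -1.68] bar 75.0 tilt [ 0.0034 -0.0031] F collar [-1.1 -0.2 -0.4] M [ 0.03  0.36 -0.01] gap 0.149 q [-35.  22.  92.  28.  46. -43.]
t 7.83 collar xyz mm [ 1.34 -2.09 -1.55] bar 75.0 tilt [ 0.0035 -0.0031] F collar [ 0.3  0.1 -0.3] M [0.02 0.35 0.  ] gap 0.146 q [-35.  22.  92.  28.  46. -43.]
t 7.88 collar xyz mm [ 1.38 -2.09 -1.47] bar 75.0 tilt [ 0.0036 -0.0032] F collar [-0.9  0.1  0.1] M [ 0.05  0.32 -0.01] gap 0.146 q [-35.  22.  92.  28.  46. -43.]
t 7.93 collar xyz mm [ 1.43 -2.13 -1.4 ] bar 75.0 tilt [ 0.0037 -0.0033] F collar [-0.6  0.2 -1.4] M [0.01 0.33 0.03] gap 0.142 q [-35.  22.  92.  28.  46. -43.]
t 7.98 collar xyz mm [ 1.44 -2.12 -1.35] bar 75.01 tilt [ 0.0038 -0.0033] F collar [-0.2 -0.6 -1. ] M [-0.05  0.34 -0.04] gap 0.146 q [-35.  22.  92.  28.  46. -43.]
```

```bash
python3 -m pendant '[[0,1,-1,0.002,0.004,0,1],[0,2.2,-2,0.002,0.004,0,1],[0,2.2,-3,0.002,0.004,0,1],[0.8,2.2,-4.4,0.002,0.004,0,1],[0.8,2.2,-4.4,0.002,0.004,0,1],[0.8,2.2,-4.4,0.002,0.004,0,1],[0.8,2.2,-4.4,0.002,0.004,0,1],[0.8,2.2,-4.4,0.002,0.004,0,1]]'
python3 -c "
from go import *
where('w')
rep('w',-.006,75);rep('w',-.012,75)
"
```

```text
time_s: 8.65
tool_pos: [0.5943, -0.1601, 0.1629]
tool_rot: [[0.862, -0.102, 0.496], [-0.153, -0.986, 0.062], [0.483, -0.129, -0.866]]
wrist_force: [-0.3, -1.2, -0.9]
finger_gap: 0.144
t 8.65 collar xyz mm [ 0.1  -0.05 -5.78] bar 74.93 tilt [-0.0001 -0.0011] F collar [-0.9 -1.1 -0.6] M [-0.11  0.47  0.01] gap 0.144 q [-34.  23.  92.  28.  46. -43.]
zc -0.006 shift mm [ 0.   0.1 -0.2] rot [ 0.0004 -0.0001  0.0016]
zc -0.012 shift mm [ 3.   0.4 -5.4] rot [ 0.0004 -0.0001  0.0016]
```

```bash
python3 -m pendant '[[0.5,0.1,-1,0,0,0,1],[1,0.1,-2,0,0,0,1],[1.5,0.2,-3,0,0,0,1],[2,0.3,-4,0,0,0,1],[2.5,0.3,-4.7,0,0,0,1],[2.5,0.3,-4.7,0,0,0,1],[2.5,0.3,-4.7,0,0,0,1],[2.5,0.3,-4.7,0,0,0,1]]'
python3 -c "
from go import *
where('w')
rep('w',-.012,75);rep('w',-.018,75)
"
```

```text
time_s: 9.32
tool_pos: [0.5968, -0.1599, 0.1581]
tool_rot: [[0.862, -0.102, 0.496], [-0.153, -0.986, 0.062], [0.483, -0.129, -0.866]]
wrist_force: [-0.5, -2.2, -2.9]
finger_gap: 0.144
t 9.32 collar xyz mm [ -0.12  -0.1  -11.22] bar 74.93 tilt [-0.0002 -0.0011] F collar [-2.1 -2.2 -2.2] M [-0.49  0.54  0.03] gap 0.144 q [-34.  23.  92.  28.  45. -43.]
zc -0.012 shift mm [ 0.5  0.2 -0.6] rot [ 0.0004 -0.0002  0.0017]
zc -0.018 shift mm [ 3.5  0.5 -5.8] rot [ 0.0004 -0.0002  0.0017]
```

```bash
python3 -m pendant '[[0.3,-0.5,-0.5,0,0,0,1],[0.8,-0.4,-1.4,0,0,0,1],[1.3,-0.4,-2.3,0,0,0,1],[1.8,-0.3,-3.2,0,0,0,1],[2.3,-0.3,-4.0,0,0,0,1],[2.3,-0.3,-4.0,0,0,0,1],[2.3,-0.3,-4.0,0,0,0,1],[2.3,-0.3,-4.0,0,0,0,1]]'
python3 -c "
from go import *
where('w')
rep('w',-.022,75)
"
```

```text
time_s: 9.98
tool_pos: [0.5991, -0.16, 0.1542]
tool_rot: [[0.862, -0.102, 0.496], [-0.153, -0.986, 0.062], [0.483, -0.129, -0.866]]
wrist_force: [-0.3, 0.0, -2.0]
finger_gap: 0.15
t 9.98 collar xyz mm [ -0.08  -0.53 -15.71] bar 74.93 tilt [-0.0001 -0.0009] F collar [-1.3  0.  -1.6] M [-0.08  0.42  0.01] gap 0.15 q [-34.  24.  92.  28.  45. -43.]
zc -0.022 shift mm [ 3.1  0.9 -5.4] rot [ 0.0002 -0.      0.0015]
```

```bash
python3 -m pendant '[[0.9,0.1,-1.5,0,0,0,1],[1.8,0.2,-3,0,0,0,1],[2.7,0.3,-4.6,0,0,0,1],[3.6,0.5,-6.2,0,0,0,1],[4.5,0.6,-7.8,0,0,0,1],[5.6,0.7,-9.8,0,0,0,1],[5.6,0.7,-9.8,0,0,0,1],[5.6,0.7,-9.8,0,0,0,1]]'
python3 -c "
from go import *
where('w')
"
```

```text
time_s: 10.65
tool_pos: [0.6047, -0.1594, 0.1446]
tool_rot: [[0.862, -0.102, 0.496], [-0.152, -0.986, 0.062], [0.483, -0.129, -0.866]]
wrist_force: [-5.7, 0.2, 5.7]
finger_gap: 0.144
t 10.65 collar xyz mm [  0.04  -0.63 -26.83] bar 74.94 tilt [ 0.0002 -0.0012] F collar [-2.1  0.9  7.7] M [ 0.08  0.61 -0.02] gap 0.144 q [-34.  25.  92.  28.  43. -43.]
```

```bash
python3 -m pendant '[[0.5,0.1,-0.9,0,0,0,1],[1,0.1,-1.7,0,0,0,1],[1.5,0.2,-2.6,0,0,0,1],[1.7,0.2,-3.0,0,0,0,1],[1.7,0.2,-3.0,0,0,0,1],[1.7,0.2,-3.0,0,0,0,1],[1.7,0.2,-3.0,0,0,0,1],[1.7,0.2,-3.0,0,0,0,1]]'
python3 -c "
from go import *
where('w')
for b in (55,35,15,0,-1): rep('w',-.0305,b,dy=-.0006)
"
```

```text
time_s: 11.32
tool_pos: [0.6058, -0.1593, 0.1428]
tool_rot: [[0.862, -0.102, 0.497], [-0.152, -0.987, 0.061], [0.484, -0.128, -0.866]]
wrist_force: [-18.5, -0.3, 16.7]
finger_gap: 0.147
t 11.32 collar xyz mm [ 1.000e-02 -6.700e-01 -2.899e+01] bar 74.97 tilt [ 0.0004 -0.0018] F collar [-7.6  2.  23.7] M [ 0.39  1.26 -0.03] gap 0.147 q [-33.  25.  92.  28.  43. -43.]
zc -0.0305 shift mm [ 0.7  0.2 -1.3] rot [ 0.1745  0.0223 -0.301 ]
zc -0.0305 shift mm [ 0.7  0.2 -1.3] rot [ 0.3477  0.044  -0.6033]
zc -0.0305 shift mm [ 0.7  0.2 -1.3] rot [ 0.5208  0.0657 -0.9056]
zc -0.0305 shift mm [ 0.7  0.2 -1.3] rot [ 0.6507  0.0819 -1.1323]
zc -0.0305 shift mm [ 0.7  0.2 -1.3] rot [ 0.6593  0.083  -1.1475]
```

```bash
python3 -m pendant '[[0,0,0,0.0434,0.0055,-0.0755,1],[0,0,0,0.0868,0.011,-0.151,1],[0,0,0,0.130,0.0165,-0.2265,1],[0,0,0,0.1736,0.022,-0.302,1],[0,0,0,0.217,0.0275,-0.3775,1],[0,0,0,0.2604,0.033,-0.453,1],[0,0,0,0.304,0.0385,-0.5285,1],[0,0,0,0.304,0.0385,-0.5285,1]]'
python3 -c "
from go import *
where('w')
for b in (0,-1,-2): rep('w',-.0305,b,dy=-.0006)
"
```

```text
time_s: 11.98
tool_pos: [0.6056, -0.1594, 0.1427]
tool_rot: [[0.646, -0.58, 0.496], [-0.693, -0.718, 0.062], [0.32, -0.384, -0.866]]
wrist_force: [-19.2, -1.2, 16.0]
finger_gap: 0.143
t 11.98 collar xyz mm [ -0.2   -0.78 -29.  ] bar 39.74 tilt [-0.0002 -0.0007] F collar [-8.6  1.3 23.4] M [ 0.11  1.54 -0.16] gap 0.143 q [-34.  25.  92.  28.  43.  -8.]
zc -0.0305 shift mm [ 0.9  0.3 -1.2] rot [ 0.3446  0.0433 -0.6003]
zc -0.0305 shift mm [ 0.9  0.3 -1.2] rot [ 0.3532  0.0444 -0.6154]
zc -0.0305 shift mm [ 0.9  0.3 -1.2] rot [ 0.3619  0.0455 -0.6306]
```

```bash
python3 -m pendant '[[0,0,0,0.052,0.0065,-0.090,1],[0,0,0,0.104,0.013,-0.180,1],[0,0,0,0.156,0.0195,-0.270,1],[0,0,0,0.208,0.026,-0.360,1],[0,0,0,0.260,0.0325,-0.450,1],[0,0,0,0.312,0.039,-0.540,1],[0,0,0,0.350,0.044,-0.610,1],[0,0,0,0.350,0.044,-0.610,1]]'
python3 -c "
from go import *
where('w')
import pickle
c=capture('wrist');pickle.dump((c,read_state()),open('w6.pkl','wb'));cv2.imwrite('pics/w6.png',cv2.convertScaleAbs(c['pixels'][:,:,::-1],alpha=1.5))
"
```

```text
time_s: 12.65
tool_pos: [0.6053, -0.1589, 0.1425]
tool_rot: [[0.117, -0.861, 0.496], [-0.993, -0.099, 0.064], [-0.006, -0.5, -0.866]]
wrist_force: [-20.8, -0.2, 17.8]
finger_gap: 0.146
t 12.65 collar xyz mm [ -0.51  -0.21 -28.98] bar -0.61 tilt [-0.0003  0.0007] F collar [-9.   2.4 25.8] M [ 0.35  1.74 -0.09] gap 0.146 q [-34.  25.  92.  29.  43.  32.]
```

View pics/w6.png

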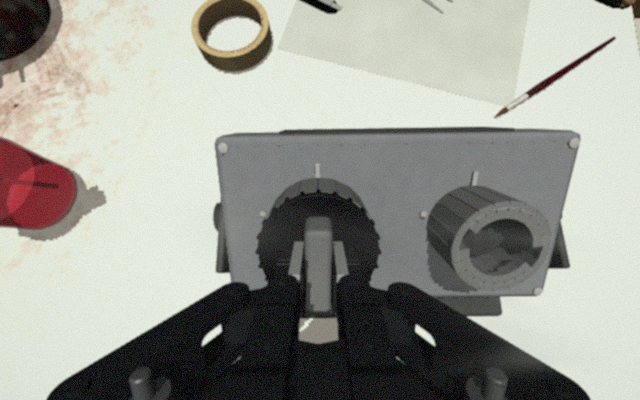

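```bash
python3 -m pendant '[[-0.5,-0.1,0.9,0,0,0,1],[-1,-0.1,1.8,0,0,0,1],[-1.5,-0.2,2.7,0,0,0,1],[-2,-0.3,3.5,0,0,0,1],[-2.5,-0.3,4.4,0,0,0,1],[-3,-0.4,5.3,0,0,0,1],[-3,-0.4,5.3,0,0,0,1],[-3,-0.4,5.3,0,0,0,1]]'
python3 -c "
from go import *
where('w')
"
```

```text
time_s: 13.37
tool_pos: [0.6029, -0.1594, 0.1465]
tool_rot: [[0.12, -0.86, 0.495], [-0.993, -0.101, 0.064], [-0.005, -0.5, -0.866]]
wrist_force: [-6.3, 0.4, 3.3]
finger_gap: 0.149
t 13.37 collar xyz mm [ -0.58  -0.39 -24.37] bar -0.45 tilt [-0.0005  0.0013] F collar [-3.7  1.2  6. ] M [0.17 1.07 0.02] gap 0.149 q [-34.  25.  92.  28.  44.  32.]
```

```bash
python3 -m pendant '[[-0.5,0,0.9,0,0,0,1],[-0.5,0,0.9,0,0,0,1],[-0.5,0,0.9,0,0,0,0.6],[-0.5,0,0.9,0,0,0,0.5],[-0.5,0,0.9,0,0,0,0.5],[-8,-1,14,0,0,0,0.5],[-22,-2.8,38,0,0,0,0.5],[-40,-5,69,0,0,0,0.5]]'
python3 -c "
from go import *
where('w')
import pickle
c=capture('wrist');pickle.dump((c,read_state()),open('w7.pkl','wb'));cv2.imwrite('pics/w7.png',cv2.convertScaleAbs(c['pixels'][:,:,::-1],alpha=1.5))
"
```

```text
time_s: 14.03
tool_pos: [0.5629, -0.1642, 0.2147]
tool_rot: [[0.12, -0.861, 0.494], [-0.993, -0.101, 0.066], [-0.007, -0.498, -0.867]]
wrist_force: [-0.3, -0.6, 0.1]
finger_gap: 0.5
t 14.03 collar xyz mm [-1.33 -0.15 54.91] bar -0.49 tilt [-0.002  0.003] F collar [-0.3 -0.5  0.2] M [-0.01  0.23 -0.04] gap 0.5 q [-37.  17.  91.  26.  53.  34.]
```

View pics/w7.png

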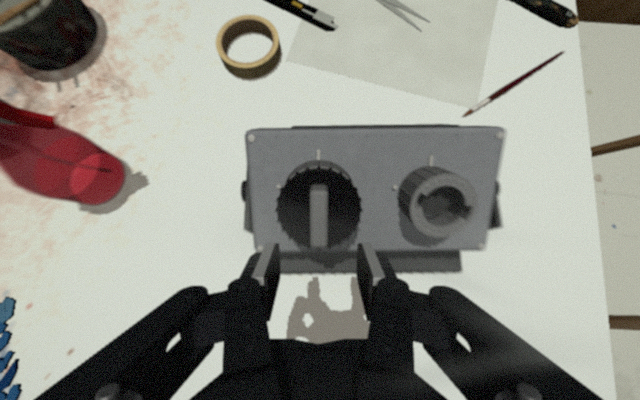

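```bash
cat > chk.py <<'E'
from h import *
import pickle,sys
def chk(f,out,k,psi=7.24,ctr=None,cam=None):
    c,s=pickle.load(open(f,"rb"));C=collarR(psi)
    rad,h=(.035,.023) if k=="w" else (.028,.016)
    P0=np.array(ctr);im=cv2.resize(cv2.convertScaleAbs(c["pixels"][:,:,::-1],alpha=1.4),None,fx=5,fy=5,interpolation=cv2.INTER_CUBIC)
    t=np.radians(np.arange(0,361,5));ring=np.cos(t)[:,None]*C[:,0]+np.sin(t)[:,None]*C[:,1]
    for zo,col in ((-.024,(0,255,0)),(-.030,(0,0,255))):
        for Q,cl in ((P0+C[:,2]*(zo+.036)+rad*ring,True),(P0+C[:,2]*(zo+.06)+np.array([[a,b,0] for a,b in ((h,.007),(h,-.007),(-h,-.007),(-h,.007))])@C.T,True)):
            cv2.polylines(im,[(proj(c,Q)*5+2).astype(np.int32)],cl,col,1)
    u=(proj(c,P0)*5).astype(int);x0,y0=max(0,u[0]-300),max(0,u[1]-300);cv2.imwrite(out,im[y0:y0+560,x0:x0+600])
E
python3 -c "
from chk import *
chk('w7.pkl','pics/k7.png','w',ctr=[.6105,-.1588,.134])"
```

```text
(no output)
```

View pics/k7.png

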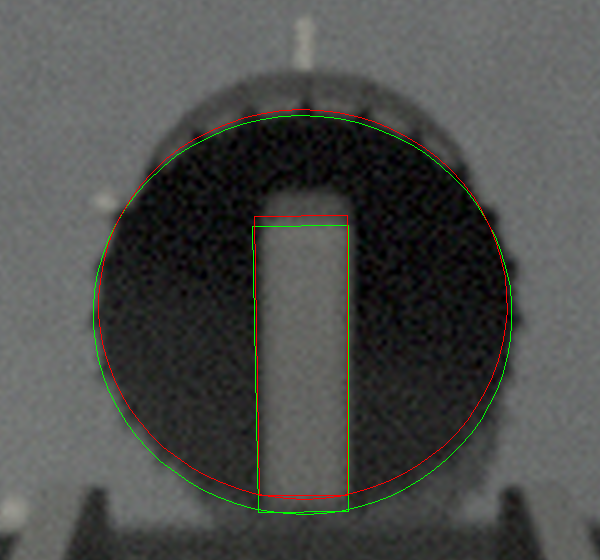

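```bash
python3 -c "
from go import *
s=read_state();a=np.radians(10)
x=np.array([np.cos(a),np.sin(a),0]);z=np.array([0,0,-1.]);Rt=np.stack([x,np.cross(z,x),z],1)
v=rotvec(s['tool_rot'],Rt);print(v,np.degrees(np.linalg.norm(v)),v/15,(np.array([.4115,.3255,.14])-s['tool_pos'])*1000)
for f in (4,7,8,15):print(f,(v*f/15).round(3))"
```

```text
[-0.47437211  0.35273498  1.5834801 ] 96.84275136564574 [-0.03162481  0.02351567  0.10556534] [-151.07841567  490.94142178  -82.29579565]
4 [-0.126  0.094  0.422]
7 [-0.221  0.165  0.739]
8 [-0.253  0.188  0.845]
15 [-0.474  0.353  1.583]
```

```bash
python3 -m pendant '[[-8,18,25,-0.032,0.024,0.106,0.5],[-16,45,45,-0.063,0.047,0.211,0.5],[-25,80,55,-0.095,0.071,0.317,0.5],[-36,115,55,-0.126,0.094,0.422,0.5],[-47,150,55,-0.158,0.118,0.528,0.5],[-58,185,55,-0.190,0.141,0.633,0.5],[-69,220,55,-0.221,0.165,0.739,0.5],[-80,255,55,-0.253,0.188,0.845,0.5]]'
python3 -m pendant '[[-10,36,-10,-0.032,0.024,0.106,0.5],[-20,72,-22,-0.063,0.047,0.211,0.5],[-30,108,-38,-0.095,0.071,0.317,0.5],[-41,144,-52,-0.126,0.094,0.422,0.5],[-52,180,-70,-0.158,0.118,0.528,0.5],[-62,210,-92,-0.190,0.141,0.633,0.5],[-71,236,-118,-0.221,0.165,0.738,0.5],[-71,236,-137,-0.221,0.165,0.738,0.5]]'
python3 -c "
from go import *
import pickle
c=capture('wrist');s=read_state();print(s['tool_pos']);pickle.dump((c,s),open('w8.pkl','wb'));im=cv2.convertScaleAbs(c['pixels'][:,:,::-1],alpha=1.5);cv2.imwrite('pics/w8.png',im);cv2.imwrite('pics/w8c.png',cv2.resize(im[140:270,240:400],None,fx=4.5,fy=4.5,interpolation=cv2.INTER_CUBIC))
"
```

```text
time_s: 14.75
tool_pos: [0.4829, 0.0918, 0.2711]
tool_rot: [[0.832, -0.51, 0.219], [-0.544, -0.827, 0.139], [0.11, -0.235, -0.966]]
wrist_force: [0.3, 0.0, 0.3]
finger_gap: 0.5
time_s: 15.42
tool_pos: [0.4107, 0.3307, 0.1317]
tool_rot: [[0.984, 0.181, -0.006], [0.181, -0.984, -0.006], [-0.007, 0.005, -1.0]]
wrist_force: [0.2, -0.3, -0.0]
finger_gap: 0.503
[0.40996302 0.32810687 0.12864839]
```

View pics/w8.png

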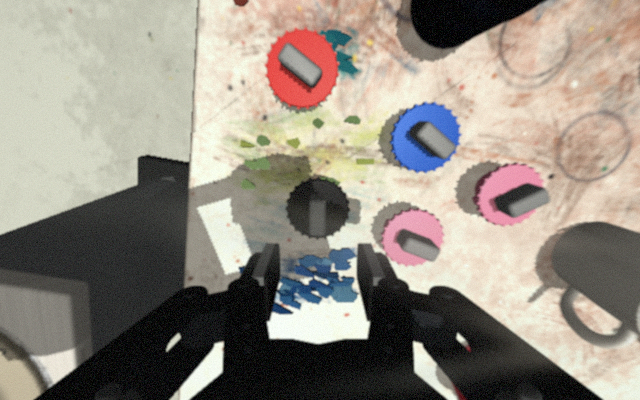

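View pics/w8c.png

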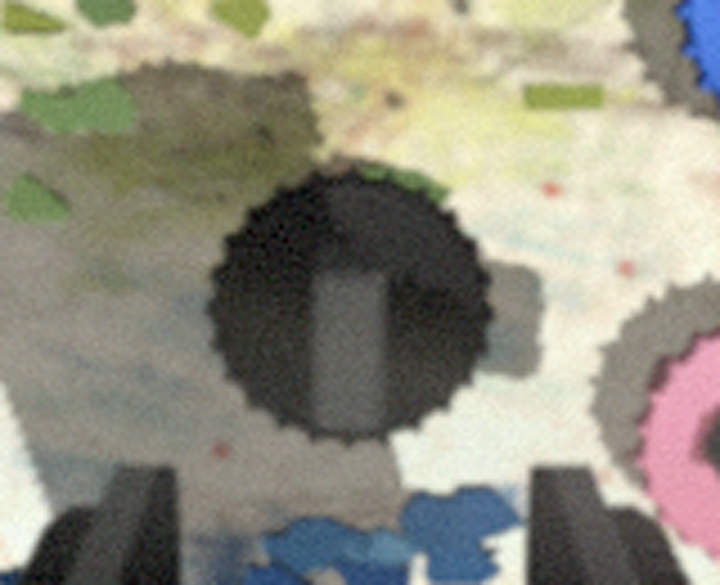

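```bash
python3 - <<'E'
from h import *
import pickle
from plant import read_state
c,s=pickle.load(open("w8.pkl","rb"));s=read_state()
f=lambda p:(240+p[0]/4.5,140+p[1]/4.5)
P=onz(c,f((351.5,300)),.0345);A=np.mean([onz(c,f(x),.06) for x in [(312,272),(388,272)]],0);B=np.mean([onz(c,f(x),.06) for x in [(313,430),(385,432)]],0);d=B-A
print(P,(A+B)/2,np.linalg.norm(d),np.degrees(np.arctan2(d[1],d[0]))+180,s["tool_pos"],np.array(c["T"])[:3,3],s["tool_pos"]+s["tool_rot"]@[0,-.0723,-.1427])
print(s["qd"].round(1))
t=np.array([*(P[:2]*.6+(A+B)[:2]/2*.4),.0391]);print((t-s["tool_pos"])*1000)
a=np.radians(10);x=np.array([np.cos(a),np.sin(a),0]);z=np.array([0,0,-1.]);print(rotvec(s["tool_rot"],np.stack([x,np.cross(z,x),z],1)))
E
```

```text
[0.41152048 0.32816994 0.0345    ] [0.41166213 0.32630376 0.06      ] 0.030343415588993387 100.01116584762457 [0.40996302 0.32810687 0.12864839] [0.39930789 0.40345271 0.27339989] [0.39869832 0.40047086 0.27087053]
[-3.6 -2.8 -0.6 -0.2  6.   1. ]
[  1.61412102  -0.68339688 -89.54838755]
[ 0.00833155 -0.01009386 -0.0020609 ]
```

```bash
python3 -m pendant '[[1.6,-1.3,-10,0.008,-0.01,-0.002,0.5],[1.6,-1.3,-25,0.008,-0.01,-0.002,0.5],[1.6,-1.3,-40,0.008,-0.01,-0.002,0.5],[1.6,-1.3,-40,0.008,-0.01,-0.002,0.5],[1.6,-1.3,-40,0.008,-0.01,-0.002,0.5],[1.6,-1.3,-40,0.008,-0.01,-0.002,0.5],[1.6,-1.3,-40,0.008,-0.01,-0.002,0.5],[1.6,-1.3,-40,0.008,-0.01,-0.002,0.5]]'
python3 -c "
from go import *
import pickle
c=capture('wrist');s=read_state();print(s['tool_pos'],s['qd'].round(1));pickle.dump((c,s),open('w9.pkl','wb'));im=cv2.convertScaleAbs(c['pixels'][:,:,::-1],alpha=1.5);cv2.imwrite('pics/w9c.png',cv2.resize(im[140:270,240:400],None,fx=4.5,fy=4.5,interpolation=cv2.INTER_CUBIC))
"
```

```text
time_s: 16.13
tool_pos: [0.4144, 0.3252, 0.0947]
tool_rot: [[0.986, 0.168, 0.008], [0.168, -0.986, 0.003], [0.008, -0.002, -1.0]]
wrist_force: [-0.3, 0.6, -0.3]
finger_gap: 0.502
[0.41430381 0.32518204 0.09448164] [ 0.1  0.2  0.2 -0.1 -0.1 -0. ]
```

View pics/w9c.png

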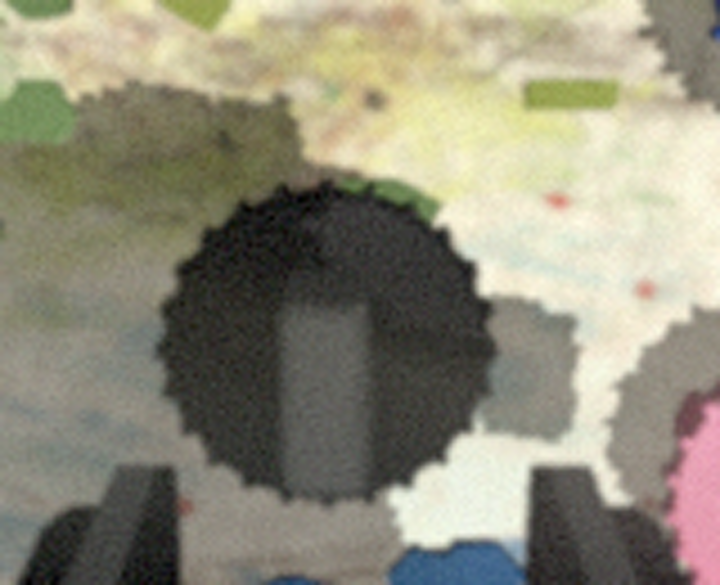

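```bash
python3 - <<'E'
from h import *
import pickle
from plant import read_state
c,s=pickle.load(open("w9.pkl","rb"))
f=lambda p:(240+p[0]/4.5,140+p[1]/4.5)
P=onz(c,f((327,344)),.0345);A=np.mean([onz(c,f(x),.06) for x in [(277,305),(372,305)]],0);B=np.mean([onz(c,f(x),.06) for x in [(285,495),(372,495)]],0);d=B-A
print(P,(A+B)/2,np.linalg.norm(d),np.degrees(np.arctan2(d[1],d[0]))+180)
for q in (P,(A+B)/2): print("tool",(q-s["tool_pos"])@s["tool_rot"])
a=np.radians(10.5);x=np.array([np.cos(a),np.sin(a),0]);z=np.array([0,0,-1.]);print(rotvec(s["tool_rot"],np.stack([x,np.cross(z,x),z],1)))
E
```

```text
[0.41146898 0.32654025 0.0345    ] [0.41171621 0.32626176 0.06      ] 0.030618246405504167 100.45029630131286
tool [-0.00303092 -0.00171953  0.05996278]
tool [-0.00263625 -0.00144456  0.0344646 ]
[-0.00295078  0.00735735  0.01398026]
```

```bash
python3 -m pendant '[[-2.7,1.2,-10,-0.003,0.007,0.014,0.5],[-2.7,1.2,-30,-0.003,0.007,0.014,0.5],[-2.7,1.2,-48,-0.003,0.007,0.014,0.5],[-2.7,1.2,-55,-0.003,0.007,0.014,0.5],[-2.7,1.2,-55,-0.003,0.007,0.014,0.5],[-2.7,1.2,-55,-0.003,0.007,0.014,1],[-2.7,1.2,-55,-0.003,0.007,0.014,1],[-2.7,1.2,-55,-0.003,0.007,0.014,1]]' 70
python3 -c "
from go import *
s=read_state();print(s['tool_pos'])
v=rotvec(s['tool_rot'],toolR(7.24,75));print(v,np.degrees(np.linalg.norm(v)),v/6)
C=collarR(7.24);P=np.array([.6243,-.2654,.134])+C[:,2]*(.06+.039);print((P-s['tool_pos'])*1000)"
```

```text
time_s: 16.85
tool_pos: [0.4117, 0.3265, 0.0396]
tool_rot: [[0.983, 0.183, 0.001], [0.183, -0.983, 0.0], [0.001, 0.0, -1.0]]
wrist_force: [-0.2, -0.5, 0.4]
finger_gap: 0.141
[0.41168569 0.32654677 0.03961404]
[ 0.14830842 -0.50385014 -0.31164873] 34.99197693535627 [ 0.02471807 -0.08397502 -0.05194145]
[ 163.50898006 -598.18504925  180.12247049]
```

```bash
python3 -m pendant '[[0,0,15,0,0,0,1],[0,0,50,0,0,0,1],[0,0,90,0,0,0,1],[5,-12,127,0.012,-0.042,-0.026,1],[12,-28,162,0.025,-0.084,-0.052,1],[20,-50,194,0.037,-0.126,-0.078,1],[28,-76,220,0.049,-0.168,-0.104,1],[36,-106,235,0.062,-0.210,-0.130,1]]'
python3 -m pendant '[[11,-38,2,0.012,-0.042,-0.026,1],[22,-76,2,0.025,-0.084,-0.052,1],[33,-114,2,0.037,-0.126,-0.078,1],[44,-152,2,0.049,-0.168,-0.104,1],[55,-190,2,0.062,-0.210,-0.130,1],[66,-228,2,0.074,-0.252,-0.156,1],[77,-266,2,0.086,-0.294,-0.182,1],[88,-304,0,0.086,-0.294,-0.182,1]]'
python3 -m pendant '[[10,-38,-2,0,0,0,1],[20,-76,-4,0,0,0,1],[29,-114,-8,0,0,0,1],[38,-150,-16,0,0,0,1],[40,-180,-30,0,0,0,1],[40,-188,-45,0,0,0,1],[40,-188,-55,0,0,0,1],[40,-188,-55,0,0,0,1]]'
python3 -c "
import go;from go import *
B['n']=np.array([.6243,-.2654,.134])
where('n',.0396)
rep('n',.015,75,.0396);rep('n',-.003,75,.0396)"
```

```text
time_s: 17.52
tool_pos: [0.4478, 0.2199, 0.2778]
tool_rot: [[0.974, 0.057, 0.219], [0.048, -0.998, 0.049], [0.221, -0.037, -0.975]]
wrist_force: [1.0, -0.3, -1.4]
finger_gap: 0.144
time_s: 18.18
tool_pos: [0.5344, -0.0854, 0.2744]
tool_rot: [[0.861, -0.103, 0.497], [-0.153, -0.986, 0.062], [0.484, -0.129, -0.865]]
wrist_force: [1.7, 0.6, -0.9]
finger_gap: 0.149
time_s: 18.85
tool_pos: [0.5744, -0.271, 0.2166]
tool_rot: [[0.865, -0.102, 0.492], [-0.153, -0.986, 0.065], [0.479, -0.132, -0.868]]
wrist_force: [0.8, 0.5, -1.0]
finger_gap: 0.149
t 18.85 collar xyz mm [-2.19  0.71 57.03] bar 74.87 tilt [-0.0043  0.0024] F collar [ 0.2  0.4 -1.3] M [0.08 0.35 0.  ] gap 0.149 q [-45.  22.  82.  27.  60. -48.]
zc 0.015 shift mm [ 22.8   2.2 -35.3] rot [-0.0026 -0.0046  0.0008]
zc -0.003 shift mm [ 31.7   3.3 -50.9] rot [-0.0026 -0.0046  0.0008]
```

```bash
sed -i 's/"n":np.array(\[.6245,-.2650,.134\])/"n":np.array([.6243,-.2654,.134])/' go.py
python3 -m pendant '[[6,0.6,-10,-0.002,-0.004,0,1],[12,1.2,-20,-0.002,-0.004,0,1],[18,1.8,-29,-0.002,-0.004,0,1],[23,2.3,-36,-0.002,-0.004,0,1],[26,2.6,-41,-0.002,-0.004,0,1],[26,2.6,-41,-0.002,-0.004,0,1],[26,2.6,-41,-0.002,-0.004,0,1],[26,2.6,-41,-0.002,-0.004,0,1]]'
python3 -c "
from go import *
where('n',.0396)
rep('n',-.004,75,.0396)"
```

```text
time_s: 19.52
tool_pos: [0.6013, -0.2692, 0.1782]
tool_rot: [[0.861, -0.101, 0.499], [-0.15, -0.987, 0.06], [0.486, -0.127, -0.865]]
wrist_force: [-1.1, 0.3, -1.5]
finger_gap: 0.144
t 19.52 collar xyz mm [ 1.93 -0.85 10.27] bar 75.07 tilt [ 0.0025 -0.0029] F collar [-1.6  0.5 -0.8] M [-0.01  0.38 -0.03] gap 0.144 q [-43.  27.  82.  28.  54. -49.]
zc -0.004 shift mm [  5.3   1.5 -13.3] rot [0.0028 0.0029 0.0004]
```

```bash
python3 -m pendant '[[0.5,0.6,-3,0.003,0.003,0,1],[1.5,1,-5.5,0.003,0.003,0,1],[2.5,1.2,-8,0.003,0.003,0,1],[3.5,1.3,-10,0.003,0.003,0,1],[4.5,1.4,-11.7,0.003,0.003,0,1],[5.3,1.5,-13.3,0.003,0.003,0,1],[5.3,1.5,-13.3,0.003,0.003,0,1],[5.3,1.5,-13.3,0.003,0.003,0,1]]'
python3 -c "
from go import *
where('n',.0396)
rep('n',-.006,75,.0396);rep('n',-.011,75,.0396)"
```

```text
time_s: 20.18
tool_pos: [0.6066, -0.2676, 0.1643]
tool_rot: [[0.863, -0.101, 0.495], [-0.152, -0.986, 0.063], [0.482, -0.13, -0.866]]
wrist_force: [-0.2, -0.2, -2.2]
finger_gap: 0.147
t 20.18 collar xyz mm [-0.28  0.06 -4.42] bar 74.96 tilt [-0.0006  0.0005] F collar [-1.3 -0.2 -1.8] M [ 0.05  0.34 -0.01] gap 0.147 q [-43.  28.  82.  29.  53. -49.]
zc -0.006 shift mm [ 1.   0.1 -1.2] rot [-0.0007 -0.0006  0.0004]
zc -0.011 shift mm [ 3.5  0.4 -5.6] rot [-0.0007 -0.0006  0.0004]
```

```bash
python3 -m pendant '[[0.7,0.1,-1,0,0,0,1],[1.4,0.2,-2,0,0,0,1],[2.1,0.3,-3.2,0,0,0,1],[2.8,0.3,-4.4,0,0,0,1],[3.5,0.4,-5.6,0,0,0,1],[3.5,0.4,-5.6,0,0,0,1],[3.5,0.4,-5.6,0,0,0,1],[3.5,0.4,-5.6,0,0,0,1]]'
python3 -c "
from go import *
where('n',.0396)
rep('n',-.018,75,.0396)"
```

```text
time_s: 20.85
tool_pos: [0.6101, -0.2672, 0.1589]
tool_rot: [[0.863, -0.101, 0.496], [-0.152, -0.986, 0.063], [0.483, -0.13, -0.866]]
wrist_force: [0.1, 1.1, -0.8]
finger_gap: 0.149
t 20.85 collar xyz mm [  0.04  -0.03 -10.91] bar 74.96 tilt [-0.0003  0.0003] F collar [-0.1  1.1 -0.8] M [-0.03  0.31  0.04] gap 0.149 q [-43.  28.  82.  29.  53. -49.]
zc -0.018 shift mm [ 3.5  0.5 -6.2] rot [-0.0006 -0.0004  0.0005]
```

No contact forces so far. I'll go on to about -16.5 and check that the lugs enter.

```bash
python3 -m pendant '[[0.5,0.1,-0.9,0,0,0,1],[1,0.1,-1.8,0,0,0,1],[1.5,0.2,-2.6,0,0,0,1],[2,0.3,-3.5,0,0,0,1],[2.5,0.3,-4.4,0,0,0,1],[2.8,0.4,-4.9,0,0,0,1],[2.8,0.4,-4.9,0,0,0,1],[2.8,0.4,-4.9,0,0,0,1]]'
python3 -c "
from go import *
where('n',.0396)"
```

```text
time_s: 21.52
tool_pos: [0.6129, -0.2668, 0.1539]
tool_rot: [[0.863, -0.101, 0.496], [-0.152, -0.986, 0.063], [0.482, -0.13, -0.866]]
wrist_force: [0.0, -0.0, -1.1]
finger_gap: 0.148
t 21.52 collar xyz mm [-1.000e-02  4.000e-02 -1.663e+01] bar 74.96 tilt [-0.0005  0.0004] F collar [-0.5 -0.  -1. ] M [ 0.01  0.33 -0.05] gap 0.148 q [-42.  29.  82.  29.  52. -49.]
```

```bash
python3 -m pendant '[[1,0.1,-1.7,0,0,0,1],[2,0.2,-3.5,0,0,0,1],[3,0.4,-5.2,0,0,0,1],[4,0.5,-7,0,0,0,1],[4.8,0.6,-8.4,0,0,0,1],[5.6,0.7,-9.8,0,0,0,1],[6.2,0.8,-10.8,0,0,0,1],[6.2,0.8,-10.8,0,0,0,1]]'
python3 -c "
from go import *
where('n',.0396)"
```

```text
time_s: 22.18
tool_pos: [0.6192, -0.2662, 0.1434]
tool_rot: [[0.862, -0.101, 0.496], [-0.152, -0.986, 0.063], [0.483, -0.13, -0.866]]
wrist_force: [-5.6, -0.0, 6.1]
finger_gap: 0.148
t 22.18 collar xyz mm [  0.21  -0.14 -28.85] bar 74.97 tilt [-0.0001 -0.0002] F collar [-1.8  0.7  8.1] M [0.12 0.51 0.06] gap 0.148 q [-42.  30.  82.  29.  51. -49.]
```

```bash
python3 -m pendant '[[0.4,0.1,-0.7,0,0,0,1],[0.8,0.1,-1.4,0,0,0,1],[1.1,0.1,-1.9,0,0,0,1],[1.1,0.1,-1.9,0,0,0,1],[1.1,0.1,-1.9,0,0,0,1],[1.1,0.1,-1.9,0,0,0,1],[1.1,0.1,-1.9,0,0,0,1],[1.1,0.1,-1.9,0,0,0,1]]'
python3 -c "
from go import *
where('n',.0396)"
```

```text
time_s: 22.85
tool_pos: [0.6193, -0.2663, 0.1431]
tool_rot: [[0.862, -0.101, 0.496], [-0.151, -0.987, 0.062], [0.483, -0.129, -0.866]]
wrist_force: [-20.2, 1.8, 19.1]
finger_gap: 0.143
t 22.85 collar xyz mm [  0.22  -0.24 -29.17] bar 75.01 tilt [-0.0001 -0.0008] F collar [-7.6  4.3 26.4] M [ 0.68  1.42 -0.04] gap 0.143 q [-42.  30.  82.  29.  51. -49.]
```

Bottomed out: 26 N with the flange on the rim. Now the 75 degree clockwise turn.

```bash
python3 -m pendant '[[0,0,0,0.0434,0.0055,-0.0755,1],[0,0,0,0.0868,0.011,-0.151,1],[0,0,0,0.130,0.0165,-0.2265,1],[0,0,0,0.1736,0.022,-0.302,1],[0,0,0,0.217,0.0275,-0.3775,1],[0,0,0,0.2604,0.033,-0.453,1],[0,0,0,0.304,0.0385,-0.5285,1],[0,0,0,0.304,0.0385,-0.5285,1]]'
python3 -c "
from go import *
where('n',.0396)
rep('n',-.0305,-.7,.0396)"
```

```text
time_s: 23.52
tool_pos: [0.6199, -0.2662, 0.1434]
tool_rot: [[0.646, -0.579, 0.498], [-0.693, -0.718, 0.063], [0.321, -0.386, -0.865]]
wrist_force: [-16.7, 1.7, 19.4]
finger_gap: 0.144
t 23.52 collar xyz mm [  0.88  -0.23 -29.21] bar 39.76 tilt [0.0019 0.    ] F collar [-4.5  3.8 25. ] M [ 0.59  0.82 -0.11] gap 0.144 q [-42.  30.  82.  29.  51. -14.]
zc -0.0305 shift mm [-0.1  0.2 -1.6] rot [ 0.3506  0.0463 -0.6112]
```

```bash
python3 -m pendant '[[0,0,0,0.052,0.0065,-0.090,1],[0,0,0,0.104,0.013,-0.180,1],[0,0,0,0.156,0.0195,-0.270,1],[0,0,0,0.208,0.026,-0.360,1],[0,0,0,0.260,0.0325,-0.450,1],[0,0,0,0.312,0.039,-0.540,1],[0,0,0,0.350,0.045,-0.610,1],[0,0,0,0.350,0.045,-0.610,1]]'
python3 -c "
from go import *
where('n',.0396)"
```

```text
time_s: 24.18
tool_pos: [0.6198, -0.2662, 0.1433]
tool_rot: [[0.117, -0.859, 0.498], [-0.993, -0.099, 0.063], [-0.005, -0.502, -0.865]]
wrist_force: [-18.1, 1.0, 17.5]
finger_gap: 0.146
t 24.18 collar xyz mm [  0.7   -0.24 -29.21] bar -0.59 tilt [0.002 0.   ] F collar [-6.7  3.3 24.1] M [ 0.44  1.11 -0.14] gap 0.146 q [-42.  30.  82.  29.  51.  26.]
```

Now I'll let it rise gently.

```bash
python3 -m pendant '[[-0.5,-0.1,0.9,0,0,0,1],[-1,-0.1,1.8,0,0,0,1],[-1.5,-0.2,2.7,0,0,0,1],[-2,-0.3,3.5,0,0,0,1],[-2.5,-0.3,4.4,0,0,0,1],[-3,-0.4,5.3,0,0,0,1],[-3.5,-0.4,6.1,0,0,0,1],[-3.5,-0.4,6.1,0,0,0,1]]'
python3 -c "
from go import *
where('n',.0396)"
```

```text
time_s: 24.85
tool_pos: [0.6169, -0.2667, 0.1479]
tool_rot: [[0.12, -0.859, 0.498], [-0.993, -0.102, 0.064], [-0.004, -0.502, -0.865]]
wrist_force: [-2.1, -0.8, 5.9]
finger_gap: 0.144
t 24.85 collar xyz mm [  0.45  -0.33 -23.87] bar -0.41 tilt [0.0019 0.0006] F collar [ 1.1 -0.5  6.2] M [-0.27 -0.03  0.02] gap 0.144 q [-42.  30.  82.  29.  51.  26.]
```

```bash
python3 -m pendant '[[-0.3,0,0.5,0,0,0,1],[-0.3,0,0.5,0,0,0,1],[-0.3,0,0.5,0,0,0,0.6],[-0.3,0,0.5,0,0,0,0.5],[-0.3,0,0.5,0,0,0,0.5],[-8,-1,14,0,0,0,0.5],[-22,-2.8,38,0,0,0,0.5],[-40,-5,69,0,0,0,0.5]]'
python3 -m pendant '[[-8,6,18,0,0,0,0.5],[-14,20,36,0,0,0,0.5],[-20,40,50,0,0,0,0.5],[-20,55,50,0,0,0,0.5],[-20,55,50,0,0,0,0.5],[-20,55,50,0,0,0,0.5],[-20,55,50,0,0,0,0.5],[-20,55,50,0,0,0,0.5]]'
python3 -c "
from go import *
import pickle
from chk import chk
s=read_state()
for n in ('wrist','side','scene'):
    c=capture(n);pickle.dump((c,s),open('e_'+n+'.pkl','wb'));cv2.imwrite('pics/e_'+n+'.png',cv2.convertScaleAbs(c['pixels'][:,:,::-1],alpha=1.3))
chk('e_wrist.pkl','pics/kw.png','w',ctr=[.6105,-.1585,.134]);chk('e_wrist.pkl','pics/kn.png','n',ctr=[.6243,-.2655,.134])
cv2.imwrite('pics/k2.png',cv2.hconcat([cv2.resize(cv2.imread('pics/k%s.png'%k)[60:560,50:550],(400,400)) for k in 'wn']))
"
```

```text
time_s: 25.52
tool_pos: [0.5759, -0.2703, 0.2144]
tool_rot: [[0.122, -0.862, 0.493], [-0.993, -0.101, 0.069], [-0.01, -0.498, -0.867]]
wrist_force: [0.1, 0.1, 0.8]
finger_gap: 0.502
time_s: 26.18
tool_pos: [0.5568, -0.2168, 0.2651]
tool_rot: [[0.12, -0.86, 0.495], [-0.993, -0.101, 0.066], [-0.006, -0.5, -0.866]]
wrist_force: [-0.3, 0.5, 0.4]
finger_gap: 0.499
```

View pics/e_wrist.png

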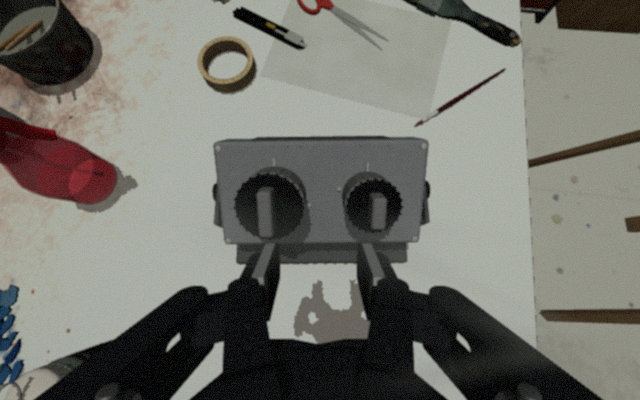

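View pics/k2.png

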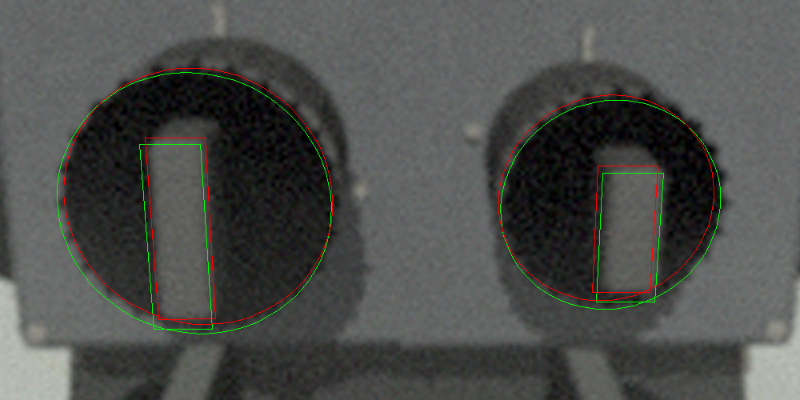

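View pics/e_side.png

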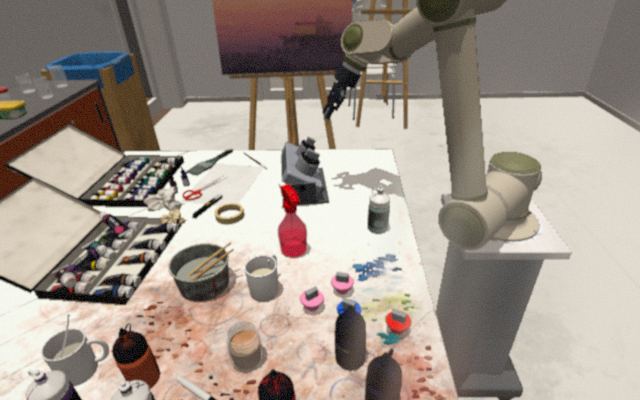

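View pics/e_scene.png

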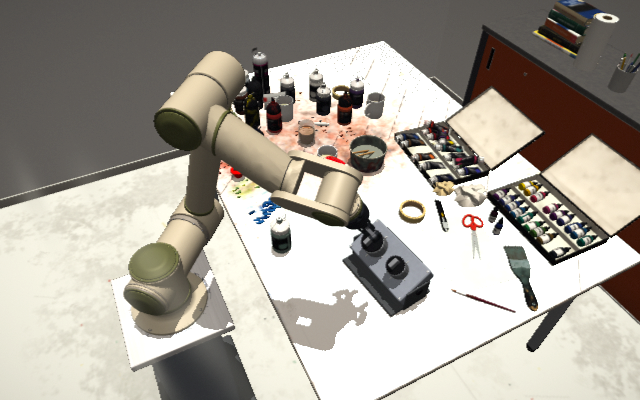

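```bash
python3 -c "
from h import *
import pickle
ims=[]
C=collarR(7.24)
for n,(x,y,w,h) in (('scene',(345,215,80,70)),('side',(270,130,70,61))):
    c,_=pickle.load(open('e_'+n+'.pkl','rb'));f=400/w
    im=cv2.resize(cv2.convertScaleAbs(c['pixels'][y:y+h,x:x+w,::-1],alpha=1.6),(400,int(h*f)),interpolation=cv2.INTER_CUBIC);raw=im.copy()
    t=np.radians(np.arange(0,361,5))
    for P0,rad,hh in ((np.array([.6107,-.1583,.134]),.035,.023),(np.array([.6245,-.2653,.134]),.028,.016)):
        for zo,col in ((-.024,(0,255,0)),(-.03,(0,0,255))):
            for Q in (P0+C[:,2]*(zo+.036)+rad*(np.cos(t)[:,None]*C[:,0]+np.sin(t)[:,None]*C[:,1]),P0+C[:,2]*(zo+.06)+np.array([[a,b,0] for a,b in ((hh,.007),(hh,-.007),(-hh,-.007),(-hh,.007))])@C.T):
                cv2.polylines(im,[((proj(c,Q)-[x,y])*f+f/2).astype(np.int32)],True,col,1)
    ims.append(cv2.resize(cv2.hconcat([raw,im]),(800,290)))
cv2.imwrite('pics/cmp.png',cv2.vconcat(ims))
"
```

```text
(no output)
```

View pics/cmp.png

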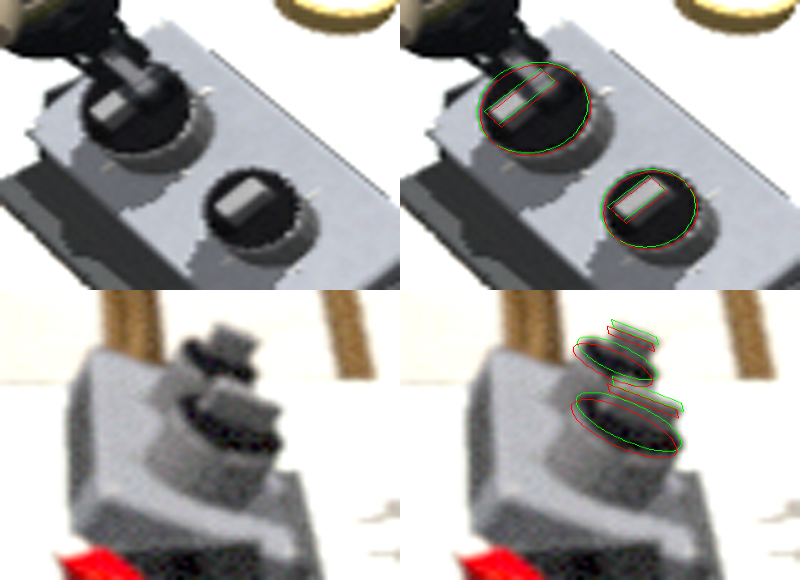

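```bash
python3 -c "
from fit import *
sc,sd=pickle.load(open('cams0.pkl','rb'))
C=collarR(7.24);ims=[]
for n,c0,(x,y,w,h) in (('scene',sc,(345,215,80,70)),('side',sd,(270,130,70,61))):
    g=c0['pixels'].astype(float).mean(2);c,_=pickle.load(open('e_'+n+'.pkl','rb'));f=400/w
    im=cv2.resize(cv2.convertScaleAbs(c['pixels'][y:y+h,x:x+w,::-1],alpha=1.6),(400,int(h*f)),interpolation=cv2.INTER_CUBIC)
    im0=cv2.resize(cv2.convertScaleAbs(c0['pixels'][y:y+h,x:x+w,::-1],alpha=1.6),(400,int(h*f)),interpolation=cv2.INTER_CUBIC)
    t=np.radians(np.arange(0,361,5));ring=np.cos(t)[:,None]*C[:,0]+np.sin(t)[:,None]*C[:,1]
    for p,rad,hh,rb,ro in (((.6107,-.1583),.035,.023,.0255,.036),((.6245,-.2653),.028,.016,.0185,.029)):
        r=fitcollar(c0,g,p,7.24,rb,w=.006);print(n,r[0],r[1],r[3]);P0=np.array([*r[0],.134])
        for q in (rb,ro): cv2.polylines(im0,[((proj(c,P0+q*ring)-[x,y])*f+f/2).astype(np.int32)],True,(0,255,0),1)
        for zo,col in ((-.024,(0,255,0)),(-.03,(0,0,255))):
            for Q in (P0+C[:,2]*(zo+.036)+rad*ring,P0+C[:,2]*(zo+.06)+np.array([[a,b,0] for a,b in ((hh,.007),(hh,-.007),(-hh,-.007),(-hh,.007))])@C.T):
                cv2.polylines(im,[((proj(c,Q)-[x,y])*f+f/2).astype(np.int32)],True,col,1)
    ims.append(cv2.resize(cv2.hconcat([im0,im]),(800,290)))
cv2.imwrite('pics/cmp2.png',cv2.vconcat(ims))
"
```

```text
scene [ 0.61102877 -0.15795127] [ 2.59525036e-06  1.70717431e-05 -4.31694927e-05] 0.0006164160356155864
scene [ 0.62486622 -0.26483196] [-1.93144902e-05 -2.31168069e-06 -1.10241325e-04] 0.0007284474898464733
side [ 0.60005185 -0.15285695] [-0.00099199  0.00072952  0.00284008] 0.0034221866268326013
side [ 0.61883644 -0.26671439] [-1.14112627e-04 -1.93364490e-04  2.81696485e-05] 0.0026151957666655638
```

View pics/cmp2.png

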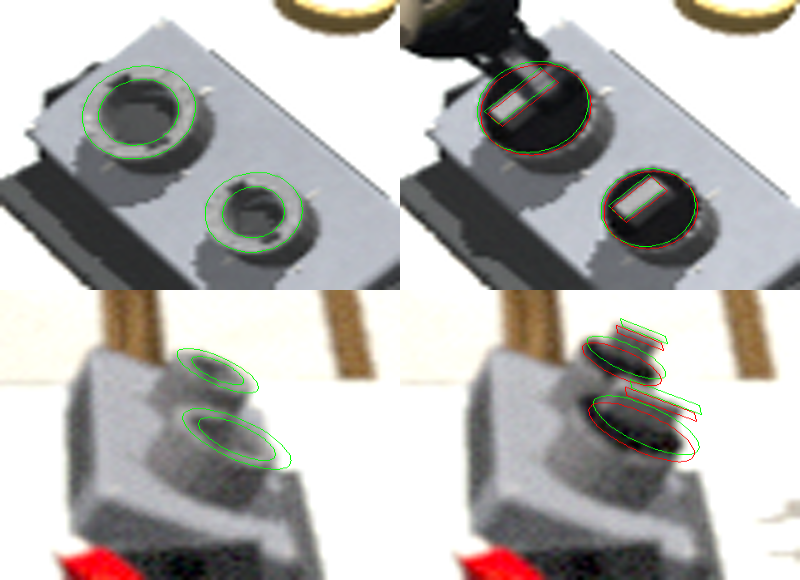

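```bash
cat > ov.py <<'E'
from h import *
import pickle,sys
dx,dy=float(sys.argv[1]),float(sys.argv[2])
sc,sd=pickle.load(open('cams0.pkl','rb'));c,_=pickle.load(open('e_side.pkl','rb'))
C=collarR(7.24);x,y,w,h=285,132,45,50;f=10
t=np.radians(np.arange(0,361,5));ring=np.cos(t)[:,None]*C[:,0]+np.sin(t)[:,None]*C[:,1]
mk=lambda k:cv2.resize(cv2.convertScaleAbs(k['pixels'][y:y+h,x:x+w,::-1],alpha=1.7),None,fx=f,fy=f,interpolation=cv2.INTER_CUBIC)
a=mk(sd);b=mk(c)
d=lambda im,Q,col:cv2.polylines(im,[((proj(c,Q)-[x-dx,y-dy])*f+f/2).astype(np.int32)],True,col,1)
for P0,rad,hh,rb,ro in ((np.array([.6107,-.1583,.134]),.035,.023,.0255,.036),(np.array([.6245,-.2653,.134]),.028,.016,.0185,.029)):
    d(a,P0+rb*ring,(0,255,0));d(a,P0+ro*ring,(0,255,0));d(a,P0-.04*C[:,2]+ro*ring,(255,255,0))
    for zo,col in ((-.024,(0,255,0)),(-.03,(0,0,255))):
        d(b,P0+C[:,2]*(zo+.036)+rad*ring,col);d(b,P0+C[:,2]*(zo+.06)+np.array([[p,q,0] for p,q in ((hh,.007),(hh,-.007),(-hh,-.007),(-hh,.007))])@C.T,col)
cv2.imwrite('pics/'+sys.argv[3],cv2.resize(cv2.hconcat([a,b]),(800,445)))
E
python3 ov.py 0 0 ov0.png
```

```text
(no output)
```

View pics/ov0.png

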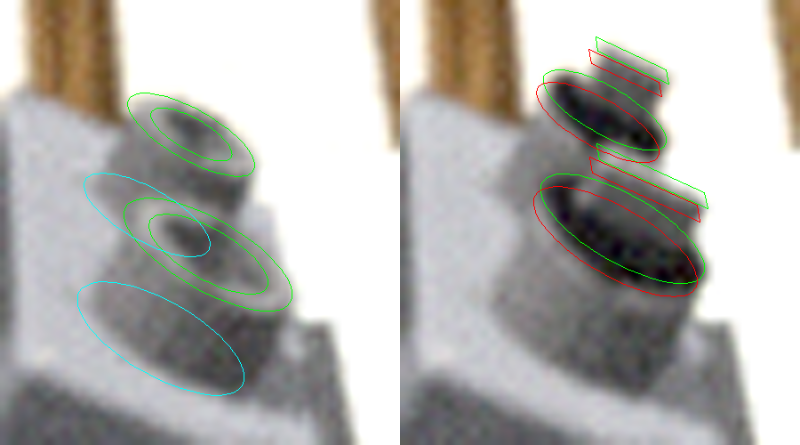

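```bash
python3 - <<'E'
from h import *
import pickle
sc,sd=pickle.load(open('cams0.pkl','rb'));out=[]
for x,y,P,an,rad,hh in ((345,232,(.4266,.2048),137,.035,.023),(355,265,(.4116,.3264),100.3,.028,.016)):
    w=h=45;f=9;im=cv2.resize(cv2.convertScaleAbs(sd['pixels'][y:y+h,x:x+w,::-1],alpha=1.5),None,fx=f,fy=f,interpolation=cv2.INTER_CUBIC)
    t=np.radians(np.arange(0,361,5));a=np.radians(an);Rz=np.array([[np.cos(a),-np.sin(a),0],[np.sin(a),np.cos(a),0],[0,0,1]])
    for z in (0,-.006):
        col=(0,255,0) if z==0 else (0,0,255);P0=np.array([*P,z])
        for Q in (P0+np.stack([rad*np.cos(t),rad*np.sin(t),0*t+.036],1),P0+np.array([[p,q,.06] for p,q in ((hh,.007),(hh,-.007),(-hh,-.007),(-hh,.007))])@Rz.T):
            cv2.polylines(im,[((proj(sd,Q)-[x,y])*f+f/2).astype(np.int32)],True,col,1)
    out.append(im)
cv2.imwrite('pics/ovt.png',cv2.resize(cv2.hconcat(out),(800,400)))
E
```

```text
(no output)
```

View pics/ovt.png

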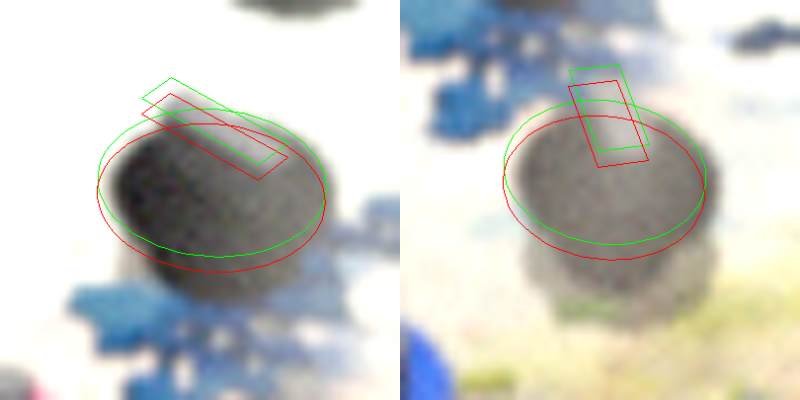

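```bash
python3 ov.py 0 1.2 ov1.png
```

```text
(no output)
```

View pics/ov1.png

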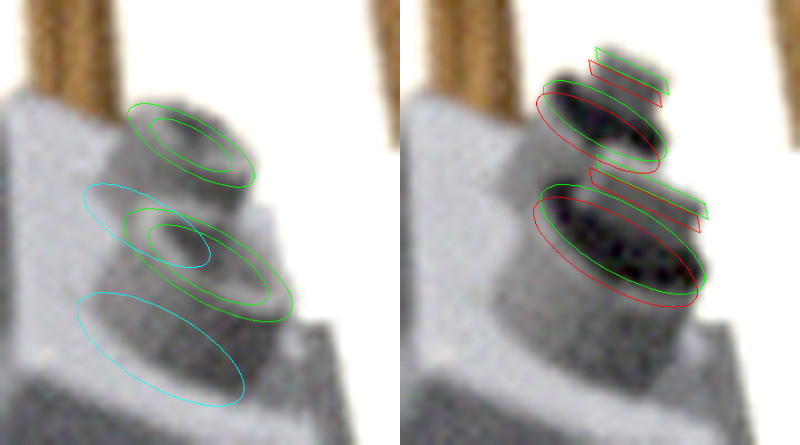

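```bash
python3 - <<'E'
from h import *
import pickle
def width(c,P0,C,rad):
    t=np.radians(np.arange(0,360,1));r=np.cos(t)[:,None]*C[:,0]+np.sin(t)[:,None]*C[:,1]
    return max(np.ptp(proj(c,P0+rad*r)[:,0]) for _ in (0,))
w9,_=pickle.load(open('w9.pkl','rb'));w2,_=pickle.load(open('w2.pkl','rb'));w7,_=pickle.load(open('w7.pkl','rb'))
print("w9 obs/model",75.1/width(w9,np.array([.4116,.3264,.036]),np.eye(3),.028))
print("w2 obs/model",(473-85)/5/width(w2,np.array([.4266,.2048,.036]),np.eye(3),.035))
C=collarR(7.24)
a=cv2.cvtColor(w7["pixels"],cv2.COLOR_RGB2GRAY)
u=proj(w7,np.array([.6105,-.1588,.134])+C[:,2]*.012);r=int(round(u[1]))
for row in (r-4,r,r+4):
    print(row,a[row,270:290].tolist(),a[row,350:370].tolist())
for zo in (-.024,-.0275,-.03): print(zo,width(w7,np.array([.6105,-.1588,.134])+C[:,2]*(zo+.036),C,.035))
E
```

```text
w9 obs/model 1.0147042826645372
w2 obs/model 0.9809310803597282
206 [82, 82, 77, 78, 81, 78, 66, 47, 28, 26, 23, 13, 27, 23, 26, 23, 24, 17, 27, 26] [20, 17, 17, 11, 5, 17, 16, 9, 7, 22, 39, 64, 76, 77, 79, 78, 78, 78, 77, 81]
210 [83, 84, 79, 77, 73, 60, 43, 29, 35, 18, 23, 30, 19, 28, 31, 23, 24, 24, 29, 26] [13, 17, 13, 19, 3, 23, 19, 1, 20, 17, 23, 37, 57, 71, 72, 78, 79, 79, 74, 72]
214 [81, 78, 82, 80, 78, 79, 73, 58, 36, 27, 27, 24, 30, 27, 24, 28, 25, 21, 27, 30] [14, 14, 12, 20, 22, 15, 19, 13, 16, 32, 53, 71, 79, 76, 76, 74, 79, 77, 79, 74]
-0.024 83.74296151459788
-0.0275 82.56507684128735
-0.03 81.74381560518452
```

```bash
python3 -c "
from plant import *
s=read_state();print(s['time_s'],s['wrist_force'],s['qd'].round(2));print(close_job())"
```

```text
26.3333 [ 0.1164543   0.08526563 -0.34487301] [ 0.09 -0.34 -0.06 -0.03  0.03 -0.01]
the job is handed in; nothing more can be done
None
```

I fitted both cartridges in the collars of their sizes and handed the job in at 26.3 s. I pushed each one in until the flange met the rim (24 to 26 N). I then turned it 75° clockwise, let it rise into its notches and released it. The arm was clear of everything at hand-in.

**What the last checks showed**
- **Direction:** in the last wrist picture both grip bars point straight up the slope. The tool's own angle at release was within 1° of that.
- **Height:** with the spring still pushing up at about 6 N, the hand rose 4.6 mm with the wide cartridge and 5.3 mm with the narrow one before I let go. That is more than the 2.5 mm free travel below the lip, so the lugs should be in the notches.
- **Bystanders:** the bottle, sprayer and mug are upright and look unmoved in the side picture.

**What disagreed**
- **Side camera:** it looks about 1 pixel (2 to 3 mm) off. Uncorrected, it puts the bars too low. Corrected with the earlier view of the cartridges on the table, the bars match the locked height. The collar rims fitted a smaller correction, though, and an automatic rim fit in that picture failed.
- **Wrist camera:** it is 1 to 2 mm off, so its flange-width check agrees with the locked height only weakly.

So the locked height rests mainly on the force and travel readings, not on the pictures.

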